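# Stow syringe packs in the gas-flush cabinet and start the purge

### The job

Lay the loose blister-packed syringes that lie beside the white storage cabinet and its drawer (two or three; the stock at the far right end stays there) in the open drawer and push the drawer fully shut. Then open the gas valve by cranking its red handwheel anticlockwise (seen from above) until you feel it come up against its stop, and back it off a quarter turn. Finally start the purge: slide the red tab on top of the cabinet all the way to its far end, towards the green line, and let go so that it snaps back; leave the tape roll and the white jar where they stand.

Things in the scene. Friction and masses are not known exactly. Their poses are not given: they have to be found in the camera images.
- pack_a: Blister-packed syringe, clear with a blue plunger, 150 x 60 x 26 mm (solid part 146 x 56 x 24), 40 g, lying flat on the worktop; origin at the centre of its underside, x along its length, y across (grip it across the 56 mm), z up. Two or three of pack_a, pack_b, pack_c are present; the absent ones give None.
- pack_b: Blister-packed syringe, clear with a blue plunger, 150 x 60 x 26 mm (solid part 146 x 56 x 24), 40 g, lying flat on the worktop; origin at the centre of its underside, x along its length, y across (grip it across the 56 mm), z up. Two or three of pack_a, pack_b, pack_c are present; the absent ones give None.
- pack_c: Blister-packed syringe, clear with a blue plunger, 150 x 60 x 26 mm (solid part 146 x 56 x 24), 40 g, lying flat on the worktop; origin at the centre of its underside, x along its length, y across (grip it across the 56 mm), z up. Two or three of pack_a, pack_b, pack_c are present; the absent ones give None.
- cabinet: White storage cabinet, fixed, 195 deep (x) x 330 wide (y) x 115 mm high; origin at the centre of its underside; its front, with the drawer, looks along its own -x (towards the robot).
- drawer (a joint): How far the drawer is pulled out, m: 0 fully shut (blue front against the cabinet), 0.19 fully out. It starts 0.178 to 0.19 out, slides along the cabinet's x (shuts towards +x), has about 2.5 N of friction and stays where left.
- drawer_floor (a point): Centre of the drawer's inner floor, 16 mm above the worktop (moves with the drawer; axes as the cabinet's). Open space 170 mm along x, 290 mm along y; side and rear walls 5 mm thick rise 49 mm above the floor; the blue front panel at the -x end is 12 mm thick, 320 mm wide, rising 68 mm above it. Pulled 0.178 m out, all of it is clear of the cabinet.
- drawer_handle (a point): Middle of the steel bar handle on the drawer front: bar 10 mm thick, 120 mm long along y, 25 mm in front of the blue panel, 62 mm above the worktop. Moves with the drawer; push it towards the cabinet's +x to shut.
- valve: Brass gas valve, fixed, base flange 100 mm in diameter, two pipe stubs to either side; origin at the centre of its underside on the wheel's axis, which is vertical.
- valve_wheel (a joint): Angle of the red handwheel (120 mm in diameter, solid, its top 104 mm above the worktop), rad; grows anticlockwise seen from above, which opens the valve. The range is 0 (closed) to 18.85 (open, hard stop: three turns); it starts at 3 to 7. About 0.08 N m of friction; it stays where it is left. A quarter turn is 1.57.
- wheel_hub (a point): Point on the wheel's axis at the height of the top of its rim (104 mm above the worktop).
- wheel_handle (a point): Top centre of the black upright crank handle on the wheel: 21 mm in diameter, 56 mm high, standing on the wheel 47 mm from its axis, top 160 mm above the worktop. It spins freely about its own upright axis, so it can be pinched from above and led round in a circle without turning the wrist.
- purge_slide (a joint): Travel of the red purge tab, m: 0 at home, 0.05 at its far end; grows along the tab's own +y. A spring holds it home: about 2 N at the start, 6 N at the far end; let go, it snaps back.
- slide_tab (a point): Top centre of the red purge tab on its grey base on the cabinet's top; tab 18 mm along x, 14 mm along y (its travel, towards the green line at the far end), rising 28 mm above the grey base, top about 157 mm above the worktop. Its own y axis lies along the travel.
- tape: Yellow-brown roll of parcel tape, 110 mm across, 24 mm high, bystander; origin at the centre of its underside.
- jar: White screw-cap jar with a blue label band, 68 mm across, 130 mm high, bystander; origin at the centre of its underside.
Things that resemble listed ones, but are neither listed nor needed, are in the scene too. Several things have the shape of the valve; the one meant has the colours described above.

How it is judged (in metres and radians):
On the way, in this order (a step that is already met when the one before it is completed fails the run):
1. every pack lies inside the open drawer (x of pack_a in the frame of drawer_floor between -0.05 and 0.05 m and y of pack_a in the frame of drawer_floor between -0.13 and 0.13 m and z of pack_a in the frame of drawer_floor between -0.01 and 0.055 m and x of pack_b in the frame of drawer_floor between -0.05 and 0.05 m and y of pack_b in the frame of drawer_floor between -0.13 and 0.13 m and z of pack_b in the frame of drawer_floor between -0.01 and 0.055 m and x of pack_c in the frame of drawer_floor between -0.05 and 0.05 m and y of pack_c in the frame of drawer_floor between -0.13 and 0.13 m and z of pack_c in the frame of drawer_floor between -0.01 and 0.055 m), for 0.2 s.
2. the drawer is fully shut with the packs in it (all of step 1 and value of joint drawer below 0.006 m), for 0.2 s.
3. the handwheel has been opened to its stop (value of joint valve_wheel above 18.77 rad), for 0.05 s.
4. the handwheel has been backed off a quarter turn (value of joint valve_wheel between 16.88 and 17.68 rad), for 0.3 s.
5. the purge tab is at its far end (value of joint purge_slide above 0.046 m), for 0.05 s.
6. the purge tab has snapped back (value of joint purge_slide below 0.005 m), for 0.2 s.
At the end, for the whole second after the job is handed in: Every pack present is in the drawer (centre within 50 mm in x, 130 mm in y of the floor's middle, under 55 mm above it), the drawer is shut to 6 mm, the handwheel stands still 1.17 to 1.97 rad short of its stop, and the purge tab is home to 5 mm (all of step 2 and all of step 4 and value of joint purge_slide below 0.005 m and velocity of joint valve_wheel below 0.1 rad/s); the robot touches nothing.
It fails at once if the tape roll or the jar is moved more than 30 mm (distance of any of tape, jar from where it was at the start of the episode above 0.03 m).
Of pack_a, pack_b, pack_c only 2 to 3 are there at a start; the rules pass over those that are not, and their reading is None.
At some moment in a run one of pack_a, pack_b, pack_c may be knocked a few centimetres aside while the robot is not near it.
Once in a run the grip may slacken for a moment while it holds something.
It also fails if it takes over 200 s, if anything falls off the work surface, if the arm or the gripper's body presses on something with over 40 N, if the wrist force passes 120 N, or if a joint passes its speed limit or range.

### The arm

A 6-joint arm with a two-finger parallel gripper is mounted at the origin on a cart in front of the work surface, level with it; the furniture and walls round the work are solid. World frame = base frame: x ahead of the robot, y to its left, z up, the work surface at z = 0. Lengths are in mm, angles in rad, forces in N, time in s.
With the tool pointing down it reaches from about 350 to 775 mm from the base axis. Payload 7.3 kg.
Tool frame: the origin (TCP) lies midway between the tips of the shut fingers; the grasp point (between the pads) lies 19 mm behind it; x points along the fingers, y is the direction in which the jaws open and shut, and the axes are right-handed (so a half turn about x gives the same grasp; the last joint's range is limited). The gripper opens to 92 mm and grips with 3 to 60 N. Pads are 19 mm wide; open, the fingers measure 130 mm over their backs; the gripper's body (75 mm by 190 mm) begins 47 mm behind the grasp point.
Start: joints at [-1.445, 0.342, 1.524, -0, 1.275, -0.146], TCP at [140.967, -505.74, 226.741] pointing down, gripper open.
Joint ranges: [-2.53, 2.53], [-0.77, 2.02], [0.04, 2.7], [-1, 4.14], [0.28, 2.66], [-3.11, 3.11]. Speed limits (rad/s): [2.57, 2.57, 3.14, 3.14, 3.14, 3.14].

### API

Orientations are given as [roll, pitch, yaw] about the fixed x, y, z axes, in that order (R = Rz(yaw) Ry(pitch) Rx(roll)).
In Python, from plant import bot gives the robot as it stands. The module is installed in compiled form; this text tells all that it offers.
- The arm moves only by the shell command python3 -m handwheel 'ROWS' [OPENING]. ROWS is JSON, a list that holds one entry, the list of rows, each a list of 4 numbers: the shift along the tool's x, y, z in cm, then the turn about the tool's x in rad. A call has 1 to 8 rows; each row shifts and turns the commanded pose from where the row before left it, along the tool's axes as they then stand; what a row does not reach is not made up. A row lasts 1/12 s, in which the tool goes at most 41.7 mm and 7.16 degrees, less where a joint would pass 70% of its speed; a pose out of reach is approached as far as the arm can. A call is refused whole if a number of a shift passes 4.17 or a number of a turn 0.125, either way. A call with a gripper value outside its range is refused whole. OPENING is the opening, from 0 (shut) to 1 (fully open), set as the call begins (- or left out, the last holds). The fingers move at their own pace and stop on an object; the grip force is fixed at half the most. Time passes only in rows, so rows that do not move let the fingers close. It gives the time, the measured TCP pose, the force and the opening at its end, in the units of the state.
- bot.get_obs(): the state, without advancing time (a new reading comes with each control period).
- bot.capture(name): name is "scene" or "top" or "wrist"; returns (picture, depth): 384x512x3 uint8, red, green, blue; 384x512 float32, mm along the optical axis (not along the pixel's ray), 0 where there is no reading.
- bot.camera_model(name): a dict with "fx", "fy", "cx", "cy" (pixels), "position" and "rotation" of the camera in the world. Camera axes: x right, y down, z forward; pixel columns grow to the right and rows downward; lengths in mm; the calibration is good to about 2 mm. A picture is of the moment at which its call begins: read the wrist's pose just before it. camera_model takes no time and is no camera call; for the wrist camera it gives the pose at the moment of the call.
- bot.close_job(): hands the job in, once; it reports no verdict.
Trained networks look in the newest picture that a camera, given by its name, has taken for a name from the list of things; names that differ only in an ending like _2 or _b are one class to them, and where a whole thing is asked for, a point or a joint stands for the part that bears it (a point fixed in the world has none). Each returns a list of dicts, best first, with "conf" (0 to 1); they miss things now and then, are a little off and sometimes report something else, mostly with a low value. They report only what shows in the picture. A call takes as long as a camera call. They do not tell look-alikes from the thing itself.
- bot.find_in(camera, label): "bbox" ([left, top, width, height] in pixels, round what is visible of it).
- bot.spot_point(camera, label): "point" ([column, row] in pixels: a listed point, or the origin of a listed thing).
The state is a dict: "time": time; "joint_positions": joint angles; "dq": joint speeds; "tau": joint torques, N m; "tool_pos": TCP position; "tcp_rot": TCP orientation; "contact_force": force on the tool from outside, world axes, zero at the start; "moment": the same for the moment, N m; "grip_width": finger opening in mm.
Only numpy, scipy, OpenCV 4.12 (cv2) and the standard library are available. Lean on these libraries where they do the work, as an engineer would, in place of code of your own. Each camera call takes 0.05 s, during which the arm holds its last target.

## Working session

There is one attempt and no reset: what is moved stays moved. The work goes in short steps, Python scripts to look and compute and a shell command to move; the robot and the scene stay as the last step left them, time stands still between calls to the robot, and variables do not carry over. Pictures are saved under pics/ and viewed, and the job is handed in when it is done.

```bash
mkdir -p pics; cat > h.py <<'E'
import numpy as np, cv2
from plant import bot
def cap(n,f):
    m=bot.camera_model(n); p,d=bot.capture(n)
    cv2.imwrite('pics/'+f+'.png',cv2.cvtColor(p,cv2.COLOR_RGB2BGR)); np.savez('pics/'+f+'.npz',p=p,d=d,R=np.array(m['rotation']),t=np.array(m['position']),k=np.array([m['fx'],m['fy'],m['cx'],m['cy']]))
    return m,p,d
def load(f):
    return np.load('pics/'+f+'.npz')
def world(z):
    d=z['d'];fx,fy,cx,cy=z['k'];v,u=np.mgrid[:384,:512]
    P=np.stack([(u-cx)/fx*d,(v-cy)/fy*d,d],-1)
    return P@z['R'].T+z['t']
def ray(z,u,v,h):
    fx,fy,cx,cy=z['k'];r=z['R']@np.array([(u-cx)/fx,(v-cy)/fy,1]);return z['t']+r*(h-z['t'][2])/r[2]
E
python3 - <<'E'
from h import *
o=bot.get_obs();print(o)
for n in('scene','top','wrist'):
    m,p,d=cap(n,n+'0');print(n,m)
E
```

```text
{'time': 0.0, 'joint_positions': array([-1.44498981e+00,  3.42675399e-01,  1.52503807e+00, -1.81053708e-05,
        1.27541983e+00, -1.45998630e-01]), 'dq': array([ 0.00124032,  0.00099658, -0.00082561, -0.00022752, -0.00020836,
        0.00156459]), 'tau': array([ 1.26172155e-03, -4.31232584e+01, -2.44222766e+01,  7.19306013e-02,
        5.56878909e-02, -1.11565437e-04]), 'tool_pos': array([ 140.91000893, -505.2952215 ,  226.06219291]), 'tcp_rot': array([-1.70555778,  1.56925559,  1.7078453 ]), 'contact_force': array([ 0.05605779,  0.02348236, -0.031213  ]), 'moment': array([ 0.0119971 ,  0.02594365, -0.02875086]), 'grip_width': 91.84918588652576}
scene {'fx': 468.1146838188382, 'fy': 468.1146838188382, 'cx': 255.08631464475855, 'cy': 190.6510191486909, 'position': array([  764.96538221, -1668.70533859,  1375.05673128]), 'rotation': array([-2.20575565e+00,  6.31343134e-04,  1.10158398e-01])}
top {'fx': 473.96930872044743, 'fy': 473.96930872044743, 'cx': 254.20365255205374, 'cy': 183.182393253618, 'position': array([ 202.58125487,  219.12376198, 1847.52148609]), 'rotation': array([-2.90276298e+00, -9.58965331e-04, -2.05024065e+00])}
wrist {'fx': 314.2677856132927, 'fy': 314.2677856132927, 'cx': 253.69615909849506, 'cy': 191.4342702998436, 'position': array([ 209.83742989, -485.72763241,  382.29648351]), 'rotation': array([ 2.87194877e+00,  1.02456357e-03, -1.29909565e+00])}
```

```bash
sed -i "s/R=np.array(m\['rotation'\])/R=Rot.from_euler('xyz',m['rotation']).as_matrix()/; 1a from scipy.spatial.transform import Rotation as Rot" h.py
python3 - <<'E'
from h import *
for n in('scene','top','wrist'):
    m,p,d=cap(n,n+'0')
E
```

```text
(no output)
```

View pics/scene0.png

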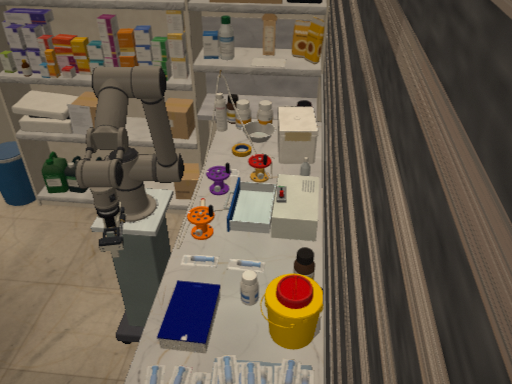

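View pics/top0.png

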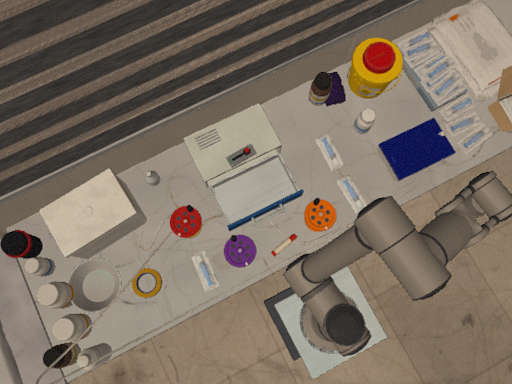

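View pics/wrist0.png

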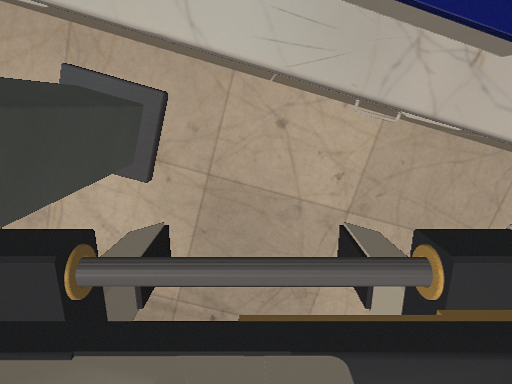

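```bash
python3 - <<'E'
from h import *
z=load('top0');W=world(z)
for n,(u,v) in dict(p1=(329,151),p2=(352,193),p3=(205,270),red=(186,221),pur=(239,250),ora=(320,214),thing=(285,244),jar=(367,118),tape=(147,283),tab=(246,151),bottle=(152,177)).items(): print(n,W[v,u].round())
for l in('pack_a','valve','slide_tab','wheel_handle','wheel_hub','drawer_handle','drawer_floor','tape','jar','cabinet'):
    print(l,[(np.round(q['conf'],2),np.round(q['point'],1)) for q in bot.spot_point('top',l)])
p=cv2.cvtColor(z['p'],cv2.COLOR_RGB2BGR)
cv2.imwrite('pics/topz.png',cv2.resize(p[80:310,130:400],None,fx=2.9,fy=2.6,interpolation=cv2.INTER_CUBIC))
E
```

```text
p1 [ 574. -315.   28.]
p2 [ 382. -310.   26.]
p3 [382. 335.  20.]
red [566. 313. 106.]
pur [380. 187. 109.]
ora [ 360. -141.  105.]
thing [329.  18.  15.]
jar [ 601. -480.  132.]
tape [442. 554.  -2.]
tab [691.  -2. 155.]
bottle [785. 357.  85.]
pack_a [(np.float64(0.92), array([351.9, 191.1])), (np.float64(0.82), array([330. , 152.3])), (np.float64(0.74), array([202.3, 271.8]))]
valve [(np.float64(0.85), array([191.9, 224.4])), (np.float64(0.85), array([319., 217.])), (np.float64(0.8), array([239.7, 250.8]))]
slide_tab [(np.float64(0.47), array([248.2, 149.3]))]
wheel_handle [(np.float64(0.62), array([319.4, 200.2])), (np.float64(0.56), array([190.5, 205.6]))]
wheel_hub [(np.float64(0.92), array([318.6, 212.3])), (np.float64(0.59), array([239.8, 252.9])), (np.float64(0.47), array([190.9, 221. ]))]
drawer_handle [(np.float64(0.76), array([268.1, 216.9])), (np.float64(0.22), array([233.8, 150.9]))]
drawer_floor [(np.float64(0.96), array([252.9, 189.7]))]
tape [(np.float64(0.64), array([147.9, 285.8]))]
jar [(np.float64(0.94), array([359.4, 126.3]))]
cabinet [(np.float64(0.81), array([231.1, 149.6]))]
```

View pics/topz.png

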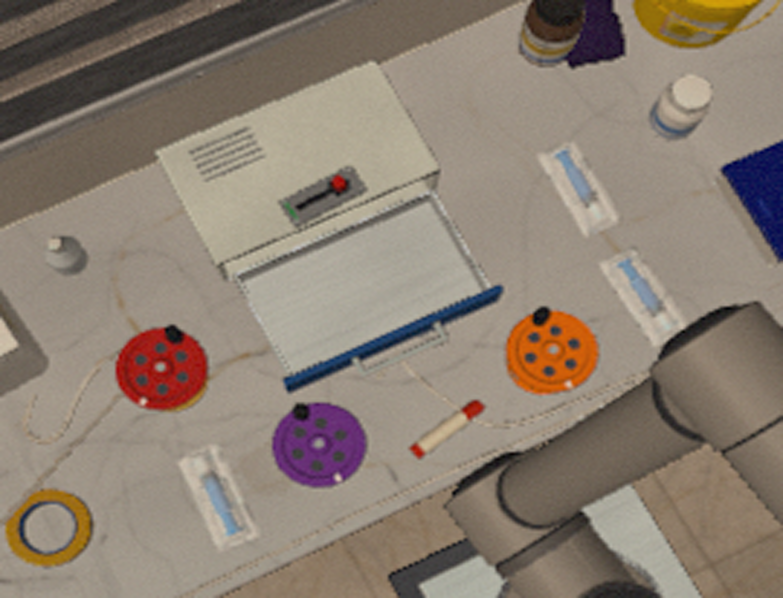

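```bash
cat >> h.py <<'E'
def rect(W,c,r,zl,zh,z=None):
    m=(np.hypot(W[...,0]-c[0],W[...,1]-c[1])<r)&(W[...,2]>zl)&(W[...,2]<zh)
    q=W[m][:,:2].astype(np.float32)
    if len(q)<5: return None
    # biggest component in raster
    mm=m.astype(np.uint8); n,l,s,_=cv2.connectedComponentsWithStats(mm); k=1+np.argmax(s[1:,4]); P=W[l==k]
    (x,y),(w,h),a=cv2.minAreaRect(P[:,:2].astype(np.float32)); 
    if w<h: a+=90;w,h=h,w
    return np.round([x,y,w,h,(a+90)%180-90,len(P),np.median(P[:,2])],1)
E
python3 - <<'E'
from h import *
for f in('top0','scene0'):
    W=world(load(f))
    for c in((574,-315),(382,-310),(382,335)): print(f,c,rect(W,c,110,12,45))
    print('cab',rect(W,(720,20),260,105,125),'front',rect(W,(490,0),200,76,95))
    for c in((566,313),): print('wheel',rect(W,c,90,90,118),'knob',rect(W,c,90,130,175))
    print('tab',rect(W,(691,0),60,146,170), 'base',rect(W,(691,0),80,122,140))
    print('tape',rect(W,(442,554),80,12,40),'jar',rect(W,(601,-480),60,30,150))
    print('pur',rect(W,(380,187),90,90,118),rect(W,(380,187),90,130,175),'ora',rect(W,(360,-141),90,90,118),rect(W,(360,-141),90,130,175))
E
```

```text
top0 (574, -315) [ 575.  -321.8  134.3   36.9   -1.   234.    21.8]
top0 (382, -310) [ 382.9 -313.7  130.3   37.1    1.   243.    21.3]
top0 (382, 335) [380.9 337.2 132.7  36.6  -2.9 286.   22.6]
cab [ 762.4   20.8  330.2  200.7   88.7 3779.   113.9] front [475.6  26.1 316.8  13.6  88.8 251.   81.8]
wheel [565.7 316.6 117.4 116.5 -72.9 759.  101. ] knob [595.  279.   18.1  17.6 -70.2  33.  155.5]
tab [694.2  -7.   17.   13.    5.3  20.  155.8] base [693.9  18.3 110.9  48.5 -86.6 288.  128.3]
tape [438.8 550.1 107.7 101.9 -67.7 399.   23. ] jar [ 608.  -487.6   67.4   60.1   23.2  350.   105.7]
pur [377.2 185.8 117.3 116.8 -49.1 802.  100.8] [422.5 186.1  17.8  17.7  19.3  31.  155.3] ora [ 355.5 -141.1  117.4  112.9   71.1  744.   100.6] [ 404.6 -144.6   19.8   16.1  -30.7   32.   154.5]
scene0 (574, -315) [ 578.5 -330.5  130.    37.7   -5.8  197.    20.1]
scene0 (382, -310) [ 3.870e+02 -3.222e+02  1.280e+02  3.850e+01  2.000e-01  1.820e+02
  2.040e+01]
scene0 (382, 335) [430.6 326.2  41.9  36.3 -81.6  30.   19.6]
cab [ 764.2   17.3  349.3  195.8   89.  1858.   112.6] front [478.6  20.3 313.7  13.1  89.  106.   82. ]
wheel [569.4 315.9 132.6 111.7 -85.6 227.   98.9] knob [598.6 271.5  23.   19.7 -84.3  26.  146.1]
tab [697.6 -10.7  22.3  13.2 -86.6  12.  152.8] base [694.7  12.7 114.1  45.  -86.7 116.  126.9]
tape [444.  547.5 129.8 106.6  87.  138.   20.3] jar [ 614.3 -504.3   64.8   63.5  -37.4  465.    91.4]
pur [381.7 178.2 120.7 112.1 -78.8 281.   99.4] [428.1 173.   31.2  15.2 -80.3  25.  145.6] ora [ 359.  -146.1  122.9  110.5  -58.3  381.    99. ] [ 408.8 -154.9   18.3   15.6   -4.4   32.   146.7]
```

```bash
cat >> h.py <<'E'
def st():
    o=bot.get_obs();R=Rot.from_euler('xyz',o['tcp_rot']).as_matrix()
    a=np.degrees(np.arctan2(R[1,1],R[0,1]))
    print('t%.2f'%o['time'],'tcp',o['tool_pos'].round(1),'jawdir',a.round(2),'F',o['contact_force'].round(1),'g',o['grip_width'].round(1),'q',o['joint_positions'].round(2)); return o,R
def go(x,y,z,jaw=None):
    o,R=st(); d=R.T@(np.array([x,y,z])-o['tool_pos'])
    print('d tool cm',(d/10).round(2))
    if jaw is not None:
        a=np.arctan2(R[1,1],R[0,1]); t=(np.radians(jaw)-a+np.pi/2)%np.pi-np.pi/2
        print('turn rad',(-t).round(3))
    return R
E
python3 - <<'E'
from h import *
R=go(575,-322,150,88.7+0);print(R.round(3))
E
```

```text
Traceback (most recent call last):
  File "h.py", line 30, in go
    o,R=st(); d=R.T@(np.array([x,y,z])-o['tool_pos'])
        ~~^^
  File "h.py", line 28, in st
    print('t%.2f'%o['time'],'tcp',o['tool_pos'].round(1),'jawdir',a.round(2),'F',o['contact_force'].round(1),'g',o['grip_width'].round(1),'q',o['joint_positions'].round(2)); return o,R
                                                                                                                 ^^^^^^^^^^^^^^^^^^^^^
AttributeError: 'float' object has no attribute 'round'
```

```bash
sed -i "s/o\['grip_width'\].round(1)/round(float(o['grip_width']),1)/" h.py
python3 - <<'E'
from h import *
R=go(575,-322,150,88.7+0);print(R.round(3))
E
```

```text
t0.80 tcp [ 141.  -505.7  226.7] jawdir -74.43 F [ 0.4 -0.4 -0. ] g 91.3 q [-1.44  0.34  1.52 -0.    1.28 -0.15]
d tool cm [  7.67  -6.05 -46.74]
turn rad 0.295
[[ 0.     0.268 -0.963]
 [-0.    -0.963 -0.268]
 [-1.     0.     0.   ]]
```

```bash
python3 -m handwheel '[[[0,0,0,0.1],[0,0,0,0.1],[0,0,0,0.093],[0,0,0,0],[0,0,0,0]]]' 1; python3 - <<'E'
from h import *
go(574,-323,100,-91.2)
E
```

```text
time: 1.22
tool_pos: [140.9, -505.7, 226.7]
tcp_rot: [1.445, 1.571, -1.715]
contact_force: [-0.4, 0.5, 0.4]
grip_width: 92.2
t1.22 tcp [ 140.9 -505.7  226.7] jawdir -91.06 F [-0.4  0.5  0.4] g 92.2 q [-1.45  0.34  1.52 -0.    1.28  0.14]
d tool cm [ 12.67 -19.07 -42.96]
turn rad 0.003
```

```bash
python3 -m handwheel '[[[0,-1.6,-3.58,0],[0,-1.6,-3.58,0],[0,-1.6,-3.58,0],[0,-1.6,-3.58,0],[0,-1.6,-3.58,0],[0,-1.6,-3.58,0]]]'; python3 -m handwheel '[[[0,-1.6,-3.58,0],[0,-1.6,-3.58,0],[0.6,-1.6,-3.58,0],[1,-1.6,-3.58,0],[1.5,-1.6,-3.58,0],[1.5,-1.5,-3.58,0],[1.5,0,0,0],[0,0,0,0]]]'; python3 - <<'E'
from h import *
go(574,-323,10,-91.2)
cap('wrist','w1');cap('top','t1');
W=world(load('t1'))
for c in((574,-315),(382,-310),(382,335)): print(c,rect(W,c,130,12,45))
W=world(load('w1'))
for c in((574,-315),(382,-310)): print(c,rect(W,c,130,12,45))
E
```

```text
time: 1.72
tool_pos: [359.3, -413.3, 226.9]
tcp_rot: [1.947, 1.57, -1.212]
contact_force: [-0.1, -0.8, -0.5]
grip_width: 91.8
time: 2.38
tool_pos: [574.4, -321.4, 161.5]
tcp_rot: [-0.597, 1.564, 2.53]
contact_force: [-0.5, -0.2, -0.8]
grip_width: 91.9
t2.38 tcp [ 574.4 -321.4  161.5] jawdir -90.87 F [-0.5 -0.2 -0.8] g 91.9 q [-0.63  0.64  1.2  -0.    1.3   0.96]
d tool cm [15.14  0.22 -0.05]
turn rad 0.006
(574, -315) [ 554.3 -310.7   56.3   17.2    1.5   35.    22.1]
(382, -310) None
(382, 335) [381.1 336.4 131.7  35.5  -3.9 275.   22.4]
(574, -315) [ 5.786e+02 -3.239e+02  1.286e+02  3.430e+01 -1.600e+00  4.044e+03
  2.230e+01]
(382, -310) [ 432.3 -315.3   37.1   34.6    1.9  794.    21.1]
```

View pics/w1.png

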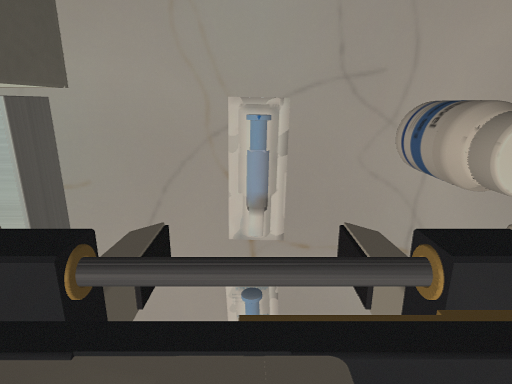

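```bash
python3 -m handwheel '[[[3.5,0.2,0,0.006],[3.5,0,-0.2,0],[3.5,0,0,0],[2.6,0,0,0],[1.4,0,0,0],[0.8,0,0,0],[0,0,0,0]]]'; python3 -m handwheel '[[[0,0,0,0],[0,0,0,0],[0,0,0,0],[0,0,0,0],[0,0,0,0],[0,0,0,0]]]' 0; python3 -m handwheel '[[[0,0,0,0],[0,0,0,0],[0,0,0,0]]]'; 
```

```text
time: 3.07
tool_pos: [575.2, -326.9, 12.5]
tcp_rot: [-0.422, 1.57, 2.691]
contact_force: [0.4, -0.4, 0.4]
grip_width: 91.8
time: 3.57
tool_pos: [576.4, -326.1, 13.4]
tcp_rot: [2.499, 1.57, -0.669]
contact_force: [0.3, 0.2, 0.4]
grip_width: 56.4
time: 3.82
tool_pos: [576.4, -326.1, 13.3]
tcp_rot: [2.542, 1.57, -0.627]
contact_force: [-0.4, 1.5, 4.2]
grip_width: 55.0
```

```bash
python3 -m handwheel '[[[-2,0,0,0],[-3,0,0,0],[-3.5,0,0,0],[-3.5,0,0,0],[0,0,0,0],[0,0,0,0]]]'; python3 - <<'E'
from h import *
go(565,-64,135,-91.2)
cap('wrist','w2');W=world(load('w2'))
Z=load('w2')
# drawer edges from wrist view: points z 60..90
print(rect(W,(490,0),300,72,95),rect(W,(570,-120),120,55,70))
E
```

```text
time: 4.32
tool_pos: [577.3, -326.8, 135.3]
tcp_rot: [2.519, 1.566, -0.65]
contact_force: [0.0, -0.0, -1.8]
grip_width: 54.8
t4.32 tcp [ 577.3 -326.8  135.3] jawdir -91.55 F [ 0.  -0.  -1.8] g 54.8 q [-0.63  0.67  1.23 -0.    1.24  0.97]
d tool cm [ -0.06 -26.24   1.94]
turn rad -0.006
None [ 554.1 -125.5   38.8    2.6    0.9  140.    56.5]
```

View pics/w2.png

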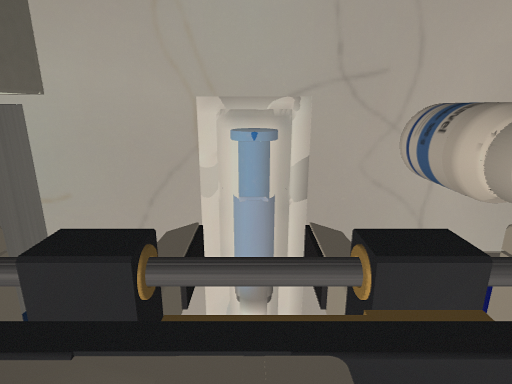

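```bash
python3 -m handwheel '[[[0,-2.6,0.2,0],[0,-3.5,0.3,0],[0,-3.5,0.3,0],[0,-3.5,0.3,0],[0,-3.5,0.3,0],[0,-3.5,0.3,0],[0,-3.5,0.2,0],[0,-2.6,0,-0.006]]]'; python3 -m handwheel '[[[0,0,0,0],[0,0,0,0]]]'; python3 - <<'E'
from h import *
go(565,-64,30,-91.2)
cap('wrist','w3');W=world(load('w3'))
Z=load('w3')
print(rect(W,(570,-120),120,55,70),'cabfront',rect(W,(750,-50),150,105,125))
W=world(load('top0'));
print('drawer walls: rear',rect(W,(655,25),60,50,75))
E
```

```text
time: 5.03
tool_pos: [562.4, -60.6, 130.7]
tcp_rot: [-0.3, 1.566, 2.821]
contact_force: [-0.3, -0.5, -0.3]
grip_width: 54.6
time: 5.2
tool_pos: [563.4, -62.1, 131.1]
tcp_rot: [-0.146, 1.567, 2.977]
contact_force: [0.8, 0.3, -0.1]
grip_width: 54.7
t5.20 tcp [563.4 -62.1 131.1] jawdir -91.05 F [ 0.8  0.3 -0.1] g 54.7 q [-0.24  0.51  1.54 -0.    1.1   1.34]
d tool cm [10.11  0.19 -0.2 ]
turn rad 0.003
[ 5.990e+02 -7.920e+01  1.142e+02  9.460e+01 -1.000e+00  2.638e+03
  6.290e+01] cabfront [  674.6   -35.7   212.9    21.     88.9 15676.    113.1]
drawer walls: rear [654.2  25.5 116.5   7.6  88.9  61.   61.9]
```

View pics/w3.png

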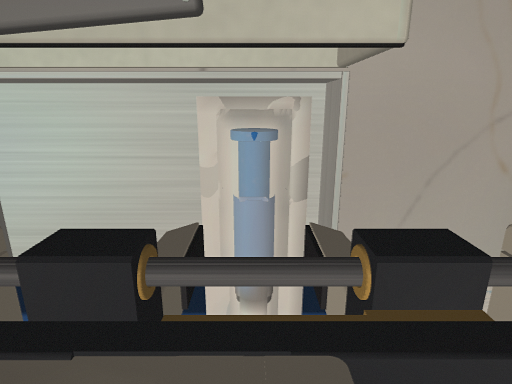

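```bash
python3 -m handwheel '[[[2.5,0.1,-0.1,0],[3,0.1,-0.1,0],[2.5,0,0,0],[1.2,0,0,0],[0.6,0,0,0],[0,0,0,0],[0,0,0,0]]]'; python3 -m handwheel '[[[0,0,0,0],[0,0,0,0],[0,0,0,0],[0,0,0,0]]]' 0.75; python3 -m handwheel '[[[-2,0,0,0],[-3,0,0,0],[-3.5,0,0,0],[-3,0,0,0],[0,0,0,0],[0,0,0,0]]]' ; python3 - <<'E'
from h import *
go(382,-318,135,-91.2)
cap('wrist','w4');W=world(load('w4'))
print(rect(W,(570,-60),100,25,48))
E
```

```text
time: 5.83
tool_pos: [566.5, -66.6, 34.8]
tcp_rot: [1.214, 1.571, -1.95]
contact_force: [-0.0, -0.6, -1.0]
grip_width: 54.8
time: 6.17
tool_pos: [566.7, -65.8, 35.6]
tcp_rot: [2.852, 1.569, -0.311]
contact_force: [-0.3, 0.5, 0.7]
grip_width: 68.3
time: 6.67
tool_pos: [567.4, -65.8, 152.1]
tcp_rot: [2.892, 1.566, -0.27]
contact_force: [-1.0, -0.1, -0.8]
grip_width: 68.7
t6.67 tcp [567.4 -65.8 152.1] jawdir -91.2 F [-1.  -0.1 -0.8] g 68.7 q [-0.25  0.49  1.51 -0.    1.14  1.34]
d tool cm [ 1.66 25.6  18.01]
turn rad -0.0
[ 5.694e+02 -6.590e+01  1.293e+02  3.560e+01 -1.200e+00  4.925e+03
  3.820e+01]
```

View pics/w4.png

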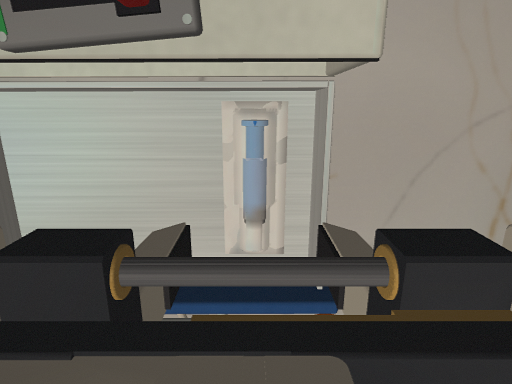

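```bash
python3 -m handwheel '[[[0,2.8,0,0],[0,3.8,0,0],[0,3.8,0,0],[0,3.8,0,0],[0,3.8,0,0],[0,3.8,0.5,0],[0,3.0,2,0]]]' 1; python3 -m handwheel '[[[0,0.8,3.5,0],[0,0,3.5,0],[0,0,3.5,0],[0,0,3.5,0],[0,0,1.5,0],[0,0,0,0],[0,0,0,0]]]' ; python3 - <<'E'
from h import *
go(382,-318,10,-91.2)
cap('wrist','w5');W=world(load('w5'))
print(rect(W,(382,-318),120,10,48))
E
```

```text
time: 7.3
tool_pos: [536.3, -315.4, 147.5]
tcp_rot: [-0.607, 1.57, 2.513]
contact_force: [0.6, 0.2, -0.4]
grip_width: 91.6
time: 7.88
tool_pos: [380.3, -317.6, 149.0]
tcp_rot: [-0.921, 1.569, 2.198]
contact_force: [0.5, -0.1, 0.6]
grip_width: 91.7
t7.88 tcp [ 380.3 -317.6  149. ] jawdir -91.3 F [ 0.5 -0.1  0.6] g 91.7 q [-0.85  0.37  1.72  0.    1.06  0.74]
d tool cm [13.9   0.05 -0.18]
turn rad -0.002
[ 3.863e+02 -3.168e+02  1.290e+02  3.610e+01  1.500e+00  4.543e+03
  2.210e+01]
```

View pics/w5.png

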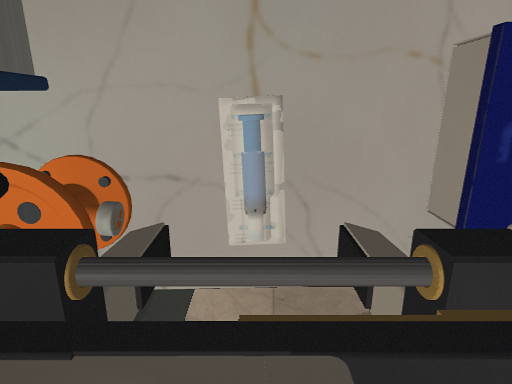

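```bash
python3 -m handwheel '[[[3,0,-0.4,-0.045],[3.5,0,0,0],[3.5,0,0,0],[2.2,0,0,0],[1.3,0,0,0],[0.7,0,0,0],[0,0,0,0],[0,0,0,0]]]'; python3 -m handwheel '[[[0,0,0,0],[0,0,0,0],[0,0,0,0],[0,0,0,0],[0,0,0,0],[0,0,0,0],[0,0,0,0],[0,0,0,0]]]' 0; python3 -m handwheel '[[[-2,0,0,0],[-3,0,0,0],[-3.5,0,0,0],[-3.5,0,0,0.045],[0,0,0,0],[0,0,0,0]]]'; python3 - <<'E'
from h import *
go(566,112,150,-91.2)
cap('wrist','w6')
cap('top','t6');W=world(load('t6'))
print(rect(W,(382,335),130,10,48))
E
```

```text
time: 8.6
tool_pos: [385.7, -318.0, 7.8]
tcp_rot: [2.55, 1.571, -0.567]
contact_force: [0.6, 0.8, 0.4]
grip_width: 91.5
time: 9.27
tool_pos: [385.0, -318.0, 8.1]
tcp_rot: [2.153, 1.57, -0.965]
contact_force: [0.1, 1.2, 3.6]
grip_width: 55.0
time: 9.77
tool_pos: [385.7, -318.7, 129.6]
tcp_rot: [2.313, 1.566, -0.85]
contact_force: [0.7, 0.0, -1.1]
grip_width: 54.9
t9.77 tcp [ 385.7 -318.7  129.6] jawdir -91.21 F [ 0.7  0.  -1.1] g 54.9 q [-0.84  0.4   1.73 -0.    1.    0.75]
d tool cm [ -2.14 -43.44 -17.13]
turn rad -0.0
[380.6 336.  133.7  36.7  -4.8 304.   21.3]
```

View pics/w6.png

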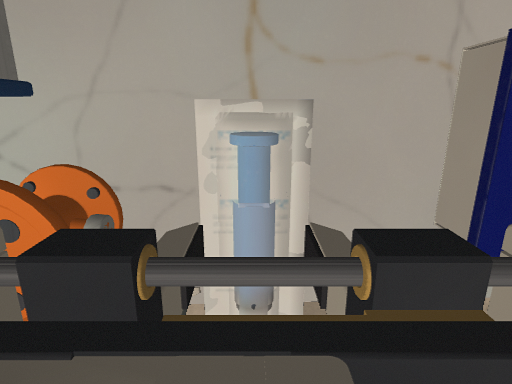

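```bash
python3 -m handwheel '[[[0,0,-2.5,0],[0,0,-3.5,0],[0,0,-3.5,0],[-0.3,0,-3.5,0],[-0.3,-0.8,-3,0],[0,-2,-1.3,0],[0,-3,0,0],[0,-3.6,0,0]]]'; python3 -m handwheel '[[[0,-3.6,0,0],[0,-3.6,0,0],[0,-3.6,0,0],[0,-3.6,0,0],[0,-3.6,0,0],[0,-3.3,0,0],[0,0,0,0],[0,0,0,0]]]' ; python3 - <<'E'
from h import *
go(566.5,26,30,-91.2)
cap('wrist','w7');W=world(load('w7'))
E
```

```text
time: 10.53
tool_pos: [559.5, -227.1, 130.6]
tcp_rot: [-0.402, 1.567, 2.717]
contact_force: [1.0, 0.6, -0.5]
grip_width: 55.1
time: 11.2
tool_pos: [563.3, -12.8, 131.9]
tcp_rot: [-0.089, 1.567, 3.035]
contact_force: [0.9, -0.5, -0.2]
grip_width: 54.4
t11.20 tcp [563.3 -12.8 131.9] jawdir -91.0 F [ 0.9 -0.5 -0.2] g 54.4 q [-0.16  0.5   1.55 -0.    1.09  1.43]
d tool cm [10.19 -3.88 -0.29]
turn rad 0.003
```

View pics/w7.png

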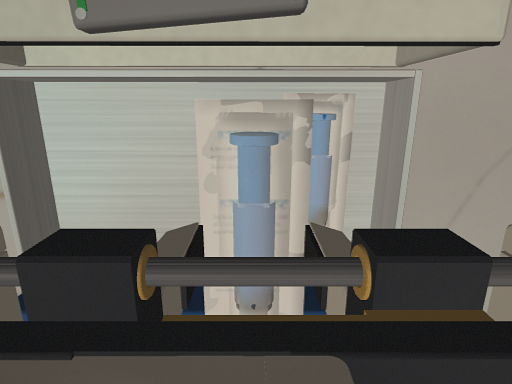

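```bash
python3 -m handwheel '[[[0,-2.4,-0.1,0],[0.5,-1.5,-0.2,0],[2.5,0,0,0],[3,0,0,0],[2.5,0,0,0],[1.3,0,0,0],[0.6,0,0,0],[0,0,0,0]]]'; python3 -m handwheel '[[[0,0,0,0],[0,0,0,0],[0,0,0,0],[0,0,0,0]]]' 0.74; python3 -m handwheel '[[[-2,0,0,0],[-3,0,0,0],[-3.5,0,0,0],[-3.5,0,0,0],[-3.5,0,0,0],[0,0,0,0],[0,0,0,0]]]' ; python3 - <<'E'
from h import *
go(380,347,200,-91.2)
cap('wrist','w8');W=world(load('w8'))
print(rect(W,(570,24),60,25,48))
E
```

```text
time: 11.92
tool_pos: [567.1, 23.0, 27.7]
tcp_rot: [-0.008, 1.567, 3.11]
contact_force: [-0.8, -1.0, -0.4]
grip_width: 54.9
time: 12.25
tool_pos: [568.9, 24.1, 30.9]
tcp_rot: [3.011, 1.569, -0.152]
contact_force: [0.6, -0.2, 0.2]
grip_width: 67.9
time: 12.83
tool_pos: [569.5, 24.3, 187.8]
tcp_rot: [3.053, 1.564, -0.11]
contact_force: [-0.2, 0.1, -0.2]
grip_width: 67.9
t12.83 tcp [569.5  24.3 187.8] jawdir -91.2 F [-0.2  0.1 -0.2] g 67.9 q [-0.09  0.45  1.46 -0.    1.22  1.5 ]
d tool cm [ -1.36 -31.87  19.61]
turn rad 0.0
[ 5.699e+02  2.350e+01  1.195e+02  3.560e+01 -8.000e-01  3.665e+03
  3.820e+01]
```

View pics/w8.png

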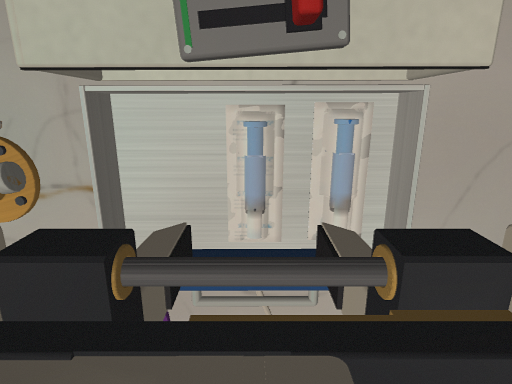

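```bash
python3 -m handwheel '[[[-1,-1.5,0.5,0],[-0.7,-3.2,2,0],[0,-3.2,2,0],[0,-3.2,2,0],[0,-3.2,2,0],[0,-3.2,2,0]]]' 1; python3 -m handwheel '[[[0,-3.2,2,0],[0,-3.2,2,0],[0,-3.2,2,0],[0,-3.2,2,0],[0,-1.5,1.1,0],[0,0,0,0],[0,0,0,0]]]' ; python3 - <<'E'
from h import *
go(380,347,10,-91.2)
cap('wrist','w9');W=world(load('w9'))
print(rect(W,(381,337),110,10,48),rect(W,(377,186),130,90,110))
E
```

```text
time: 13.38
tool_pos: [464.9, 202.5, 200.2]
tcp_rot: [0.29, 1.568, -2.873]
contact_force: [1.3, 0.3, 1.0]
grip_width: 91.8
time: 13.97
tool_pos: [377.9, 346.5, 200.4]
tcp_rot: [0.77, 1.568, -2.39]
contact_force: [-0.2, -0.2, 0.6]
grip_width: 91.9
t13.97 tcp [377.9 346.5 200.4] jawdir -91.07 F [-0.2 -0.2  0.6] g 91.9 q [ 0.59  0.34  1.6  -0.    1.2   2.18]
d tool cm [19.04 -0.09 -0.25]
turn rad 0.002
[ 3.837e+02  3.369e+02  1.313e+02  3.530e+01 -3.300e+00  3.308e+03
  2.220e+01] [  384.1   189.6   115.3   107.    -74.6 12152.     99. ]
```

View pics/w9.png

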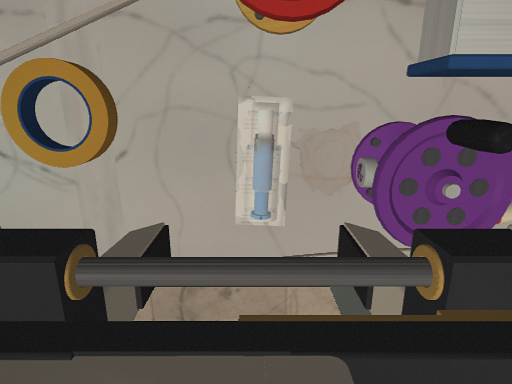

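```bash
python3 -m handwheel '[[[2.5,-0.35,-0.4,0.037],[3.5,0,0,0],[3.5,0,0,0],[3.5,0,0,0],[2,0,0,0],[0.8,0,0,0],[0,0,0,0],[0,0,0,0]]]'; python3 - <<'E'
from h import *
go(382,350,9,-93.3)
E
python3 -m handwheel '[[[0.8,0,0,0],[0.8,0,0,0],[0.8,0,0,0],[0.8,0,0,0],[0,0,0,0]]]'
```

```text
time: 14.68
tool_pos: [384.0, 349.3, 44.2]
tcp_rot: [-3.11, 1.57, -0.028]
contact_force: [-0.6, -0.1, 0.6]
grip_width: 91.9
t14.68 tcp [384.  349.3  44.2] jawdir -93.41 F [-0.6 -0.1  0.6] g 91.9 q [ 0.59  0.55  1.76 -0.    0.83  2.22]
d tool cm [ 3.52 -0.06  0.2 ]
turn rad -0.002
time: 15.1
tool_pos: [382.1, 349.2, 10.2]
tcp_rot: [0.682, 1.568, -2.518]
contact_force: [-0.2, 0.4, 0.2]
grip_width: 91.8
```

```bash
python3 -m handwheel '[[[0,0,0,0],[0,0,0,0],[0,0,0,0],[0,0,0,0],[0,0,0,0],[0,0,0,0],[0,0,0,0],[0,0,0,0]]]' 0; python3 -m handwheel '[[[-2,0,0,0],[-3,0,0,0],[-3.5,0,0,0],[-3.5,0,0,0],[-3.5,0,0,0],[-2.5,0,0,0],[0,0,0,0],[0,0,0,0]]]'; python3 - <<'E'
from h import *
go(568,114,200,-91.2)
cap('wrist','w10')
E
```

```text
time: 15.77
tool_pos: [383.2, 349.8, 12.0]
tcp_rot: [-2.936, 1.571, 0.148]
contact_force: [-0.6, -0.3, 1.2]
grip_width: 54.7
time: 16.43
tool_pos: [383.6, 350.2, 193.1]
tcp_rot: [-2.507, 1.567, 0.577]
contact_force: [-0.9, -0.8, -0.7]
grip_width: 55.0
t16.43 tcp [383.6 350.2 193.1] jawdir -93.33 F [-0.9 -0.8 -0.7] g 55.0 q [ 0.59  0.36  1.6  -0.    1.18  2.22]
d tool cm [ -0.68  22.51 -19.78]
turn rad -0.037
```

View pics/w10.png

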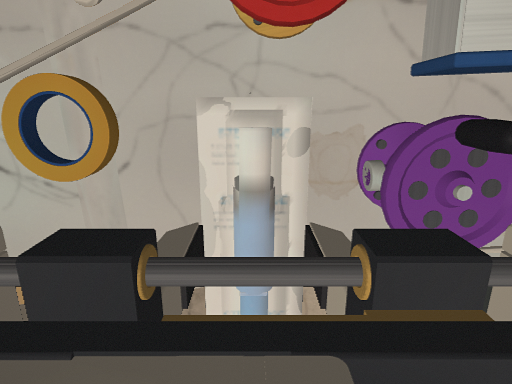

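```bash
python3 -m handwheel '[[[-1,1.3,-1.2,0],[0,2.7,-2.4,0],[0,2.7,-2.4,0],[0,2.7,-2.4,0],[0,2.7,-2.4,0],[0,2.7,-2.4,0],[0,2.7,-2.4,0]]]'; python3 -m handwheel '[[[0,2.7,-2.4,0],[0,1.9,-1.4,-0.037],[0,0,0,0],[0,0,0,0]]]' ; python3 - <<'E'
from h import *
go(567.5,113,30,-91.2)
cap('wrist','w11');W=world(load('w11'))
E
```

```text
time: 17.07
tool_pos: [528.5, 164.3, 199.6]
tcp_rot: [0.217, 1.567, -2.983]
contact_force: [1.4, 0.5, -1.0]
grip_width: 55.0
time: 17.4
tool_pos: [563.4, 116.7, 199.4]
tcp_rot: [0.048, 1.567, -3.118]
contact_force: [-0.0, -0.5, -0.2]
grip_width: 54.8
t17.40 tcp [563.4 116.7 199.4] jawdir -91.38 F [-0.  -0.5 -0.2] g 54.8 q [0.07 0.46 1.42 0.   1.27 1.67]
d tool cm [16.94  0.36 -0.49]
turn rad -0.003
```

View pics/w11.png

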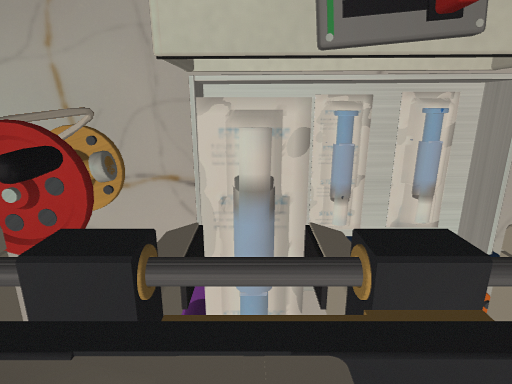

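```bash
python3 -m handwheel '[[[1,0.36,-0.4,0],[3,0,0,0],[3.5,0,0,0],[3.5,0,0,0],[3,0,0,0],[1.5,0,0,0],[0.7,0,0,0],[0,0,0,0]]]'; python3 -m handwheel '[[[0.5,0,0,0],[0,0,0,0]]]'; python3 -m handwheel '[[[0,0,0,0],[0,0,0,0],[0,0,0,0],[0,0,0,0]]]' 0.74; python3 -m handwheel '[[[-2,0,0,0],[-3,0,0,0],[-3.5,0,0,0],[-3.5,0,0,0],[-3.5,0,0,0],[0,0,0,0],[0,0,0,0]]]' ; python3 - <<'E'
from h import *
go(380,26,200,-91.2)
cap('wrist','w12');cap('top','t12');W=world(load('w12'))
print(rect(W,(570,113),50,25,48)); W=world(load('t12'))
print('front',rect(W,(490,0),200,76,95),'handle',rect(W,(445,26),40,50,72))
E
```

```text
time: 18.12
tool_pos: [566.1, 115.0, 37.7]
tcp_rot: [0.092, 1.567, -3.069]
contact_force: [-0.6, 0.7, -0.1]
grip_width: 54.5
time: 18.28
tool_pos: [568.2, 114.6, 35.3]
tcp_rot: [-3.116, 1.569, 0.005]
contact_force: [0.2, -0.3, -0.4]
grip_width: 55.2
time: 18.62
tool_pos: [568.2, 114.2, 35.5]
tcp_rot: [-3.134, 1.57, -0.014]
contact_force: [0.2, -0.2, -0.2]
grip_width: 67.0
time: 19.2
tool_pos: [569.0, 114.2, 192.5]
tcp_rot: [-3.074, 1.565, 0.047]
contact_force: [-0.7, -0.5, -1.1]
grip_width: 68.1
t19.20 tcp [569.  114.2 192.5] jawdir -91.22 F [-0.7 -0.5 -1.1] g 68.1 q [ 0.07  0.47  1.43 -0.    1.24  1.66]
d tool cm [-0.86  9.22 18.7 ]
turn rad -0.0
[ 5.700e+02  1.145e+02  9.940e+01  3.580e+01 -2.000e+00  2.926e+03
  3.830e+01]
front [473.5 -77.7 107.8  12.6  89.2  86.   83.3] handle None
```

View pics/w12.png

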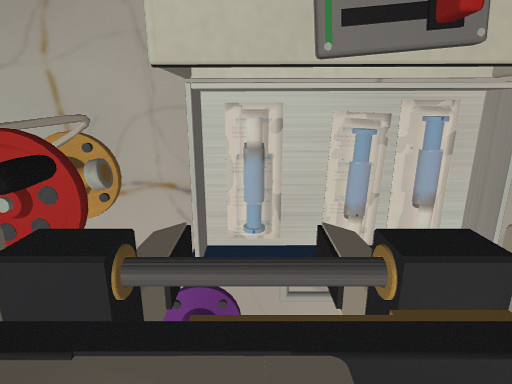

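```bash
python3 -m handwheel '[[[0,1,1.5,0],[0,1.5,3.2,0],[0,1.6,3.2,0],[0,1.6,3.2,0],[0,1.6,3.2,0],[0,1.2,2,0],[0,0,0,0],[0,0,0,0]]]' 0; python3 - <<'E'
from h import *
go(405,26,48,-91.2)
cap('wrist','w13');W=world(load('w13'))
Z=load('w13')
print('front',rect(W,(475,26),180,76,95),'handle',rect(W,(445,26),120,52,72))
E
```

```text
time: 19.97
tool_pos: [401.9, 32.4, 189.0]
tcp_rot: [-0.083, 1.569, 3.036]
contact_force: [0.5, 0.5, -0.8]
grip_width: 19.5
t19.97 tcp [401.9  32.4 189. ] jawdir -91.3 F [ 0.5  0.5 -0.8] g 19.5 q [-0.11  0.16  1.89 -0.    1.1   1.48]
d tool cm [14.1   0.63 -0.35]
turn rad -0.002
front [ 477.3   25.7  318.7   12.    88.9 6071.    81.8] handle [ 455.9   26.4  129.9   29.5   89.1 2176.    64.3]
```

View pics/w13.png

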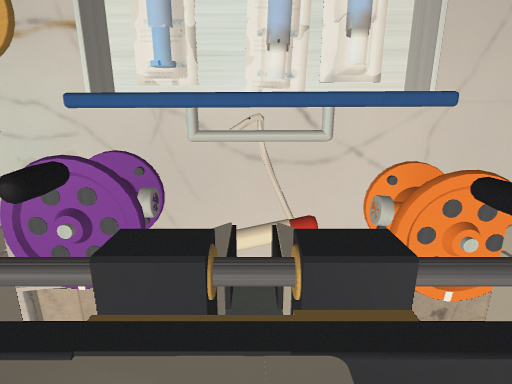

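```bash
python3 -m handwheel '[[[3,0.5,0,0],[3.5,0,0,0],[3.5,0,0,0],[2.5,0,0,0],[1.2,0,0,0],[0.5,0,0,0],[0,0,0,0],[0,0,0,0]]]' 0;  python3 -m handwheel '[[[0,0,-1,0],[0,0,-1,0],[0,0,-1,0],[0,0,-1,0],[0,0,-1,0],[0,0,-1,0],[0,0,-1,0],[0,0,-1,0]]]'; python3 - <<'E'
from h import *
go(618,26,50,-91.2)
E
```

```text
time: 20.68
tool_pos: [403.7, 27.9, 47.8]
tcp_rot: [2.565, 1.571, -0.597]
contact_force: [-0.8, 0.4, -0.5]
grip_width: 0.9
time: 21.35
tool_pos: [483.3, 26.2, 48.9]
tcp_rot: [2.809, 1.571, -0.353]
contact_force: [-1.4, -0.1, 1.8]
grip_width: 0.4
t21.35 tcp [483.3  26.2  48.9] jawdir -91.2 F [-1.4 -0.1  1.8] g 0.4 q [-0.1   0.5   1.86 -0.    0.79  1.49]
d tool cm [ -0.1   -0.26 -13.46]
turn rad 0.0
```

```bash
python3 -m handwheel '[[[0,0,-1.2,0],[0,0,-1.4,0],[0,0,-1.4,0],[0,0,-1.4,0],[0,0,-1.4,0],[0,0,-1.4,0],[0,0,-1.4,0],[0,0,-1.2,0]]]';  python3 -m handwheel '[[[0,0,-0.8,0],[0,0,-0.6,0],[0,0,-0.4,0],[0,0,0,0],[0,0,0,0]]]'; python3 - <<'E'
from h import *
go(618,26,50,-91.2)
cap('scene','s14');W=world(load('s14'))
print('front',rect(W,(660,0),200,72,95))
E
```

```text
time: 22.02
tool_pos: [591.5, 24.2, 48.9]
tcp_rot: [-1.781, 1.571, 1.339]
contact_force: [-2.5, 1.1, 1.8]
grip_width: 0.4
time: 22.43
tool_pos: [609.2, 23.1, 48.1]
tcp_rot: [2.89, 1.57, -0.272]
contact_force: [-0.4, 0.6, 0.7]
grip_width: 0.5
t22.43 tcp [609.2  23.1  48.1] jawdir -91.22 F [-0.4  0.6  0.7] g 0.5 q [-0.09  0.68  1.49 -0.    0.97  1.5 ]
d tool cm [-0.19 -0.3  -0.87]
turn rad -0.0
front [679.1 -75.3 250.9 115.9 -55.6 208.   81.3]
```

```bash
python3 -m handwheel '[[[0,0,-0.3,0],[0,0,-0.3,0],[0,0,-0.2,0],[0,0,0,0]]]';  python3 -m handwheel '[[[0,0,-0.2,0],[0,0,-0.2,0],[0,0,0,0]]]'; python3 -m handwheel '[[[0,0,-0.2,0],[0,0,-0.2,0],[0,0,0,0]]]'
```

```text
time: 22.82
tool_pos: [613.9, 23.2, 47.7]
tcp_rot: [0.02, 1.563, 3.141]
contact_force: [-12.5, -1.0, 8.7]
grip_width: 0.6
time: 23.07
tool_pos: [613.9, 23.2, 47.7]
tcp_rot: [0.015, 1.555, 3.136]
contact_force: [-25.7, -1.0, 18.8]
grip_width: 0.5
time: 23.32
tool_pos: [614.0, 23.2, 47.7]
tcp_rot: [0.014, 1.546, 3.136]
contact_force: [-39.8, -1.4, 29.2]
grip_width: 0.7
```

```bash
python3 -m handwheel '[[[0,0,1,0],[0,0,2,0],[0,0,2.5,0],[-2,0,1.5,0],[-3.5,0,0,0],[-3.5,0,0,0],[-3.5,0,0,0],[-3,0,0,0]]]';  python3 -m handwheel '[[[0,0,0,0],[0,0,0,0]]]' 0.5; python3 - <<'E'
from h import *
st();cap('top','t15');cap('wrist','w15');W=world(load('w15'))
print('front',rect(W,(660,25),180,72,95))
W=world(load('t15'))
print('front',rect(W,(660,25),200,72,95))
print('wheel',rect(W,(566,316),90,90,118),'knob',rect(W,(566,316),90,130,175),'tape',rect(W,(442,554),80,12,40),'jar',rect(W,(601,-480),60,30,150))
E
```

```text
time: 23.98
tool_pos: [555.4, 24.4, 205.6]
tcp_rot: [3.033, 1.568, -0.13]
contact_force: [0.8, 0.0, -0.6]
grip_width: 0.4
time: 24.15
tool_pos: [556.2, 24.3, 204.9]
tcp_rot: [3.051, 1.566, -0.112]
contact_force: [-0.5, -0.4, -1.1]
grip_width: 9.4
t24.15 tcp [556.2  24.3 204.9] jawdir -91.22 F [-0.5 -0.4 -1.1] g 9.4 q [-0.09  0.41  1.48 -0.    1.25  1.5 ]
front [ 662.5   22.7  323.7   16.3   88.9 6455.    81.8]
front [660.1 122.  129.7  17.   88.2 116.   82.6]
wheel [567.  316.3 117.2 116.6  65.4 755.  100.9] knob [595.  278.8  18.9  18.3 -81.7  32.  156.1] tape [437.8 549.2 107.8 102.7 -66.6 405.   23.1] jar [ 606.5 -488.7   66.2   60.6   58.9  346.   108. ]
```

View pics/t15.png

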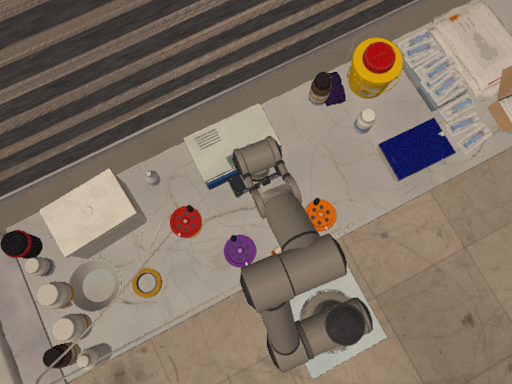

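View pics/w15.png

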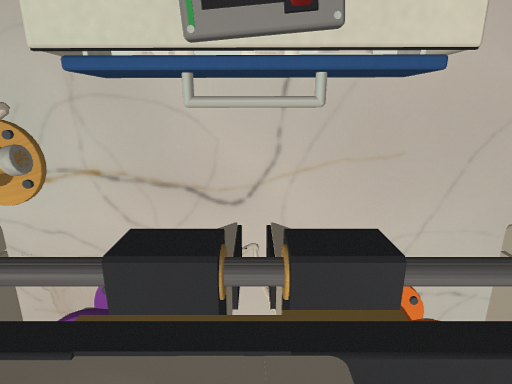

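```bash
python3 - <<'E'
from h import *
cap('scene','s15')
a=cv2.imread('pics/s15.png')[150:260,190:350]; b=cv2.imread('pics/w15.png')[20:120,20:500]
a=cv2.resize(a,(640,440),interpolation=cv2.INTER_CUBIC)
b=cv2.resize(b,(640,133),interpolation=cv2.INTER_CUBIC)
cv2.imwrite('pics/c15.png',np.vstack([a,b]))
W=world(load('w15'))
for u in (110,350): 
    for v in range(40,80,2): print(u,v,W[v,u].round(),load('w15')['p'][v,u])
E
```

```text
110 40 [673. 125. 114.] [198 197 176]
110 42 [672. 126. 113.] [196 195 175]
110 44 [671. 126. 114.] [192 188 168]
110 46 [670. 126. 113.] [184 176 158]
110 48 [669. 127. 111.] [25 26 25]
110 50 [667. 127. 110.] [32 30 29]
110 52 [681. 167.  16.] [101 100  93]
110 54 [679. 167.  17.] [104 100  94]
110 56 [668. 140.  81.] [31 59 92]
110 58 [666. 140.  82.] [ 46  76 119]
110 60 [664. 140.  83.] [ 47  76 120]
110 62 [663. 140.  83.] [ 45  79 122]
110 64 [661. 141.  82.] [ 44  78 122]
110 66 [660. 141.  82.] [ 43  79 124]
110 68 [658. 141.  82.] [ 41  71 111]
110 70 [657. 143.  79.] [31 49 80]
110 72 [657. 148.  67.] [31 46 71]
110 74 [657. 156.  48.] [27 45 67]
110 76 [657. 165.  29.] [27 43 66]
110 78 [658. 179.  -2.] [149 147 142]
350 40 [670. -47. 113.] [201 197 176]
350 42 [669. -47. 113.] [200 196 175]
350 44 [667. -47. 114.] [192 185 166]
350 46 [666. -48. 111.] [179 174 155]
350 48 [665. -47. 112.] [29 29 31]
350 50 [678. -75.  16.] [164 157 146]
350 52 [676. -75.  15.] [198 188 174]
350 54 [674. -75.  15.] [155 159 152]
350 56 [663. -56.  82.] [ 38  69 105]
350 58 [662. -56.  83.] [ 46  76 117]
350 60 [660. -56.  82.] [ 47  78 119]
350 62 [659. -56.  83.] [ 46  78 118]
350 64 [657. -57.  81.] [ 47  77 119]
350 66 [656. -56.  83.] [ 43  75 116]
350 68 [654. -57.  83.] [ 41  70 109]
350 70 [653. -58.  76.] [33 46 68]
350 72 [653. -63.  61.] [30 46 69]
350 74 [653. -69.  40.] [30 47 68]
350 76 [653. -75.  20.] [32 48 67]
350 78 [652. -82.  -1.] [187 178 164]
```

View pics/c15.png

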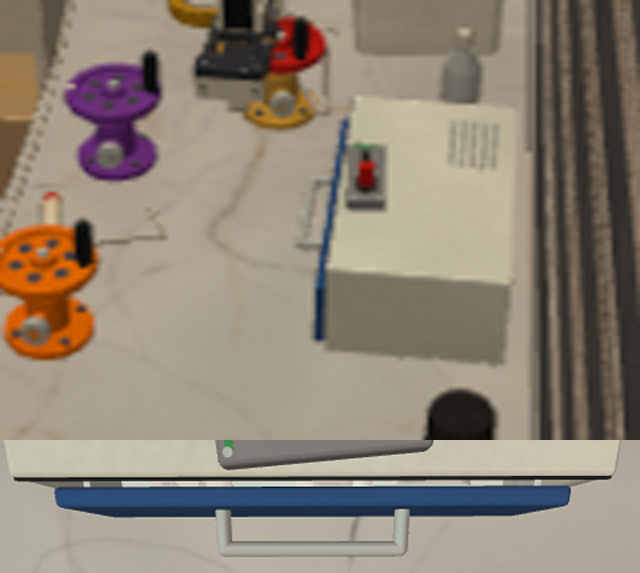

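```bash
python3 -m handwheel '[[[0,-2,0,0],[0,-3.6,0,0],[0,-3.6,0,0],[0,-3.6,0,0],[0,-3.6,0,0],[0,-3.6,0,0],[0,-2,0,0],[0,0,0,0]]]' 0.6; python3 -m handwheel '[[[0,0,0,0],[0,0,0,0]]]'; python3 - <<'E'
from h import *
go(595,279,210,-91.2)
cap('wrist','w16');cap('top','t16');W=world(load('w16'))
print('wheel',rect(W,(566,316),90,90,118),'knob',rect(W,(595,279),50,145,175))
W=world(load('t15'))
print('box',rect(W,(740,560),250,30,400))
E
```

```text
time: 24.97
tool_pos: [558.3, 248.5, 200.6]
tcp_rot: [-0.119, 1.568, 3.006]
contact_force: [-0.6, -0.1, 0.1]
grip_width: 54.6
time: 25.13
tool_pos: [559.2, 243.6, 201.5]
tcp_rot: [0.539, 1.568, -2.624]
contact_force: [-0.3, 0.3, 0.1]
grip_width: 55.1
t25.13 tcp [559.2 243.6 201.5] jawdir -91.22 F [-0.3  0.3  0.1] g 55.1 q [ 0.29  0.52  1.31 -0.    1.31  1.88]
d tool cm [-0.87 -3.62 -3.51]
turn rad -0.0
wheel [  572.2   315.1   117.8   111.6   -88.2 13083.     99.3] knob [598.2 278.6  19.3  19.2  -8.9 775.  156.6]
box [ 760.2  570.1  459.   270.9  -89.9 9469.   200.5]
```

View pics/w16.png

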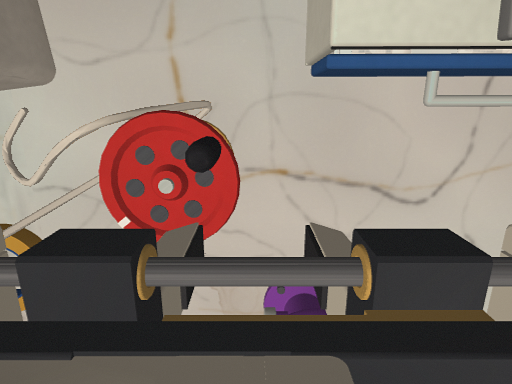

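```bash
python3 -m handwheel '[[[-0.8,-1.8,-1.9,0],[0,-1.8,-1.8,0],[0,0,0,0],[0,0,0,0]]]'; python3 - <<'E'
from h import *
go(596.5,279,133,-91.2)
cap('wrist','w17');W=world(load('w17'))
print('knob',rect(W,(595,279),50,145,175))
W=world(load('t15')); m=(W[...,2]>120)&(W[...,2]<300)&(W[...,1]>330)&(W[...,0]>500)&(W[...,1]<700)
print(W[m].min(0),W[m].max(0)); q=W[m]; print(q[q[:,1]<q[:,1].min()+15].mean(0))
E
```

```text
time: 25.57
tool_pos: [597.8, 278.8, 210.1]
tcp_rot: [0.69, 1.57, -2.474]
contact_force: [0.4, 0.8, 0.1]
grip_width: 54.7
t25.57 tcp [597.8 278.8 210.1] jawdir -91.27 F [0.4 0.8 0.1] g 54.7 q [ 0.32  0.61  1.13 -0.    1.4   1.91]
d tool cm [ 7.71 -0.03  0.13]
turn rad -0.001
knob [598.2 279.1  19.6  19.   -3.8 651.  156.5]
[628.37267439 330.4569555  120.0305398 ] [895.78192286 699.97161426 299.99501403]
[887.74392405 337.6162732  190.85335066]
```

View pics/w17.png

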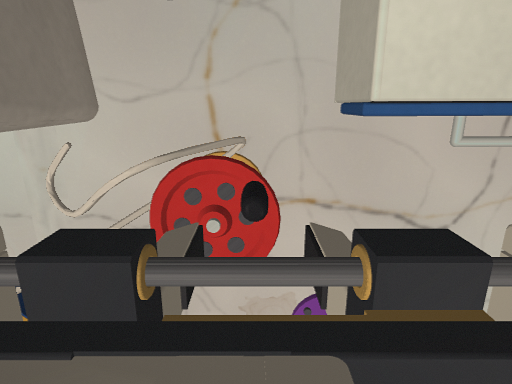

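```bash
python3 -m handwheel '[[[2.5,0,0,0],[2.5,0,0,0],[1.6,0,0,0],[0.8,0,0,0],[0,0,0,0],[0,0,0,0]]]'; python3 -m handwheel '[[[0,0,0,0],[0,0,0,0],[0,0,0,0],[0,0,0,0],[0,0,0,0],[0,0,0,0]]]' 0; python3 - <<'E'
from h import *
st()
W=world(load('t15')); print('box',rect(W,(740,600),250,185,215))
cap('wrist','w18');W=world(load('w18')); m=(W[...,2]>185)&(W[...,2]<215)&(W[...,0]>560)&(W[...,1]>300); print(W[m].min(0) if m.any() else 0)
E
```

```text
time: 26.12
tool_pos: [597.4, 279.0, 137.5]
tcp_rot: [3.015, 1.57, -0.148]
contact_force: [0.4, 0.7, 0.3]
grip_width: 54.5
time: 26.62
tool_pos: [597.5, 279.3, 137.1]
tcp_rot: [2.347, 1.57, -0.815]
contact_force: [1.1, -0.1, 1.5]
grip_width: 20.4
t26.62 tcp [597.5 279.3 137.1] jawdir -91.21 F [ 1.1 -0.1  1.5] g 20.4 q [ 0.32  0.66  1.24 -0.    1.24  1.91]
box [ 738.4  600.3  289.5  202.7  -84.6 4589.   201. ]
[599.30290251 300.02253702 200.47506889]
```

View pics/w18.png

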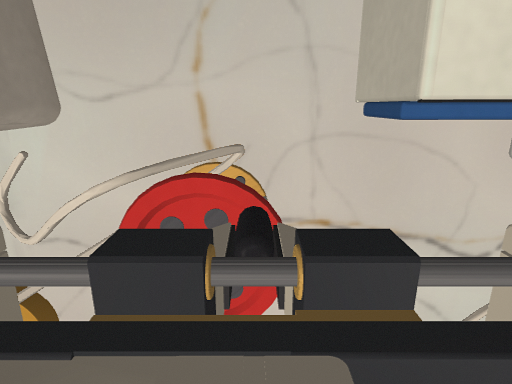

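```bash
cat >> h.py <<'E'
def circ(hub,step,n,targetfirst=True,r=47.0):
    o,R=st(); p=o['tool_pos'].copy(); a=np.arctan2(p[1]-hub[1],p[0]-hub[0]); print('phase',np.degrees(a).round(1),'r',np.hypot(p[0]-hub[0],p[1]-hub[1]).round(1))
    for k in range(1,n+1):
        b=a+np.radians(step)*k; q=np.array([hub[0]+r*np.cos(b),hub[1]+r*np.sin(b),137]); d=R.T@(q-p)/10; print(k,'[%.2f,%.2f,%.2f,0],'%tuple(d),end=' '); p=q
    print()
E
python3 - <<'E'
from h import *
circ((568,316.2),20,18)
E
```

```text
t26.67 tcp [597.5 279.4 137.1] jawdir -91.21 F [-0.2 -1.2  1.3] g 20.3 q [ 0.32  0.66  1.24 -0.    1.24  1.91]
phase -51.3 r 47.2
1 [0.01,-1.27,-1.04,0], 2 [-0.00,-1.53,-0.56,0], 3 [-0.00,-1.63,-0.00,0], 4 [-0.00,-1.53,0.56,0], 5 [-0.00,-1.25,1.05,0], 6 [-0.00,-0.82,1.41,0], 7 [-0.00,-0.28,1.61,0], 8 [-0.00,0.28,1.61,0], 9 [-0.00,0.81,1.41,0], 10 [-0.00,1.25,1.05,0], 11 [0.00,1.53,0.56,0], 12 [0.00,1.63,0.00,0], 13 [0.00,1.53,-0.56,0], 14 [0.00,1.25,-1.05,0], 15 [0.00,0.82,-1.41,0], 16 [0.00,0.28,-1.61,0], 17 [0.00,-0.28,-1.61,0], 18 [0.00,-0.81,-1.41,0],
```

```bash
python3 -m handwheel '[[[0,-1.27,-1.04,0],[0,-1.53,-0.56,0],[0,-1.63,0,0],[0,-1.53,0.56,0],[0,0,0,0]]]'; python3 - <<'E'
from h import *
circ((568,316.2),20,8)
E
```

```text
time: 27.08
tool_pos: [606.5, 341.0, 137.1]
tcp_rot: [0.278, 1.567, -2.883]
contact_force: [-7.0, -1.4, 4.8]
grip_width: 20.1
t27.08 tcp [606.5 341.  137.1] jawdir -91.08 F [-7.  -1.4  4.8] g 20.1 q [0.4  0.73 1.1  0.   1.31 1.99]
phase 32.8 r 45.8
1 [0.01,-1.25,1.03,0], 2 [0.00,-0.72,1.46,0], 3 [0.01,-0.18,1.62,0], 4 [0.01,0.39,1.58,0], 5 [0.01,0.91,1.36,0], 6 [0.01,1.32,0.96,0], 7 [0.00,1.57,0.45,0], 8 [0.00,1.63,-0.11,0],
```

```bash
python3 -m handwheel '[[[0,-1.25,1.2,0],[0,-0.82,1.45,0],[0,-0.28,1.61,0],[0,0.28,1.61,0],[0,0.81,1.41,0],[0,1.25,1.05,0],[0,1.53,0.56,0],[0,0,0,0]]]'; python3 - <<'E'
from h import *
circ((566.5,316.2),20,8)
E
```

```text
time: 27.75
tool_pos: [520.5, 323.3, 137.1]
tcp_rot: [2.718, 1.568, -0.446]
contact_force: [3.0, -2.5, -2.6]
grip_width: 20.2
t27.75 tcp [520.5 323.3 137.1] jawdir -91.27 F [ 3.  -2.5 -2.6] g 20.2 q [ 0.43  0.58  1.4  -0.    1.17  2.03]
phase 171.2 r 46.5
1 [0.02,1.62,-0.03,0], 2 [0.00,1.51,-0.62,0], 3 [0.00,1.20,-1.10,0], 4 [0.00,0.75,-1.45,0], 5 [0.00,0.21,-1.62,0], 6 [0.00,-0.35,-1.59,0], 7 [0.00,-0.88,-1.38,0], 8 [0.00,-1.30,-0.99,0],
```

```bash
python3 -m handwheel '[[[0,1.63,0,0],[0,1.53,-0.56,0],[0,1.25,-1.05,0],[0,0.82,-1.41,0],[0,0.28,-1.61,0],[0,-0.28,-1.61,0],[0,-0.81,-1.41,0],[0,0,0,0]]]'; python3 - <<'E'
from h import *
circ((566.5,316.2),20,8)
E
```

```text
time: 28.42
tool_pos: [598.0, 280.0, 137.1]
tcp_rot: [-2.959, 1.567, 0.161]
contact_force: [3.6, -2.8, 3.6]
grip_width: 20.2
t28.42 tcp [598.  280.  137.1] jawdir -91.26 F [ 3.6 -2.8  3.6] g 20.2 q [ 0.32  0.66  1.24 -0.    1.24  1.92]
phase -48.9 r 48.0
1 [0.01,-1.36,-0.93,0], 2 [0.00,-1.56,-0.50,0], 3 [0.00,-1.63,0.07,0], 4 [-0.00,-1.51,0.62,0], 5 [-0.00,-1.21,1.10,0], 6 [-0.00,-0.76,1.45,0], 7 [-0.01,-0.22,1.62,0], 8 [-0.01,0.35,1.59,0],
```

```bash
python3 -m handwheel '[[[0,-1.3,-1,0],[0,-1.55,-0.53,0],[0,-1.63,0.04,0],[0,-1.52,0.6,0],[0,-1.23,1.08,0],[0,-0.79,1.43,0],[0,-0.25,1.62,0],[0,0,0,0]]]'; python3 -m handwheel '[[[0,0.28,1.61,0],[0,0.81,1.41,0],[0,1.25,1.05,0],[0,1.53,0.56,0],[0,1.63,0,0],[0,1.53,-0.56,0],[0,0,0,0],[0,0,0,0]]]'; python3 - <<'E'
from h import *
circ((567,316.2),10,28)
E
```

```text
time: 29.08
tool_pos: [561.0, 361.9, 137.1]
tcp_rot: [1.115, 1.565, -2.046]
contact_force: [-0.5, -7.2, 2.4]
grip_width: 20.2
time: 29.75
tool_pos: [524.3, 294.1, 137.2]
tcp_rot: [-2.703, 1.564, 0.416]
contact_force: [10.8, 3.6, -4.8]
grip_width: 20.2
t29.75 tcp [524.3 294.1 137.2] jawdir -91.28 F [10.8  3.6 -4.8] g 20.2 q [0.38 0.56 1.44 0.   1.14 1.98]
phase -152.6 r 48.1
1 [0.02,0.63,-0.55,0], 2 [0.00,0.59,-0.57,0], 3 [0.00,0.49,-0.66,0], 4 [0.00,0.36,-0.73,0], 5 [0.00,0.23,-0.79,0], 6 [0.00,0.09,-0.81,0], 7 [0.00,-0.05,-0.82,0], 8 [0.01,-0.19,-0.80,0], 9 [0.01,-0.33,-0.75,0], 10 [0.01,-0.45,-0.68,0], 11 [0.01,-0.57,-0.59,0], 12 [0.00,-0.66,-0.49,0], 13 [0.00,-0.73,-0.36,0], 14 [0.00,-0.79,-0.23,0], 15 [0.00,-0.81,-0.09,0], 16 [0.00,-0.82,0.05,0], 17 [0.00,-0.80,0.19,0], 18 [0.00,-0.75,0.33,0], 19 [-0.00,-0.68,0.45,0], 20 [-0.00,-0.59,0.57,0], 21 [-0.00,-0.49,0.66,0], 22 [-0.00,-0.36,0.73,0], 23 [-0.00,-0.23,0.79,0], 24 [-0.00,-0.09,0.81,0], 25 [-0.00,0.05,0.82,0], 26 [-0.01,0.19,0.80,0], 27 [-0.01,0.33,0.75,0], 28 [-0.01,0.45,0.68,0],
```

```bash
cat > chk.py <<'E'
from h import *
import sys
o=bot.get_obs();p=o['tool_pos'];a=np.arctan2(p[1]-316.2,p[0]-567);F=o['contact_force']
t=-F[0]*np.sin(a)+F[1]*np.cos(a);r=F[0]*np.cos(a)+F[1]*np.sin(a)
print('phase %.1f tang %.1f rad %.1f'%(np.degrees(a),t,r),'r %.1f'%np.hypot(p[0]-567,p[1]-316.2))
sys.exit(1 if t<-6 else 0)
E
python3 -m handwheel '[[[0,0.5,-0.75,0],[0,0.57,-0.57,0],[0,0,0,0]]]' >/dev/null && python3 chk.py && python3 -m handwheel '[[[0,0.49,-0.66,0],[0,0.36,-0.73,0],[0,0,0,0]]]' >/dev/null && python3 chk.py && python3 -m handwheel '[[[0,0.23,-0.79,0],[0,0.09,-0.81,0],[0,0,0,0]]]' >/dev/null && python3 chk.py && python3 -m handwheel '[[[0,-0.05,-0.82,0],[0,-0.19,-0.8,0],[0,0,0,0]]]' >/dev/null && python3 chk.py
```

```text
phase -133.6 tang 1.5 rad 4.5 r 47.7
phase -113.3 tang 0.6 rad 7.3 r 47.9
phase -92.6 tang 1.6 rad 7.7 r 47.9
phase -71.8 tang 1.1 rad 7.8 r 47.8
```

```bash

python3 -m handwheel '[[[0,-0.3,-0.8,0],[0,-0.45,-0.68,0],[0,0,0,0]]]' >/dev/null && python3 chk.py && python3 -m handwheel '[[[0,-0.57,-0.59,0],[0,-0.66,-0.49,0],[0,0,0,0]]]' >/dev/null && python3 chk.py && python3 -m handwheel '[[[0,-0.73,-0.36,0],[0,-0.79,-0.23,0],[0,0,0,0]]]' >/dev/null && python3 chk.py && python3 -m handwheel '[[[0,-0.81,-0.09,0],[0,-0.82,0.05,0],[0,0,0,0]]]' >/dev/null && python3 chk.py && python3 -m handwheel '[[[0,-0.8,0.19,0],[0,-0.75,0.33,0],[0,0,0,0]]]' >/dev/null && python3 chk.py && python3 -m handwheel '[[[0,-0.68,0.45,0],[0,-0.59,0.57,0],[0,0,0,0]]]' >/dev/null && python3 chk.py
```

```text
phase -51.0 tang 1.1 rad 4.6 r 47.6
phase -30.5 tang 1.9 rad 4.8 r 47.3
phase -9.4 tang 1.8 rad 1.2 r 47.1
phase 9.4 tang -2.7 rad -2.6 r 46.9
phase 12.8 tang -43.6 rad -9.5 r 44.8
```

```bash

python3 -m handwheel '[[[0,0.75,-0.33,0],[0,0.4,-0.1,0],[0,0,0,0]]]' && python3 chk.py; python3 -m handwheel '[[[0,0.4,-0.09,0],[0,0,0,0]]]' && python3 chk.py; python3 - <<'E'
from h import *
circ((567,316.2),-10,10)
E
```

```text
time: 32.25
tool_pos: [611.2, 324.5, 137.1]
tcp_rot: [0.607, 1.563, -2.557]
contact_force: [-8.8, -12.1, 9.0]
grip_width: 20.0
phase 10.6 tang -10.3 rad -10.9 r 45.0
time: 32.42
tool_pos: [611.5, 323.1, 137.1]
tcp_rot: [0.138, 1.565, -3.025]
contact_force: [-9.2, -3.6, 9.7]
grip_width: 20.5
phase 8.9 tang -2.2 rad -9.7 r 45.0
t32.42 tcp [611.5 323.1 137.1] jawdir -91.21 F [-9.2 -3.6  9.7] g 20.5 q [0.37 0.73 1.12 0.   1.31 1.97]
phase 8.9 r 45.0
1 [0.01,0.78,-0.27,0], 2 [0.00,0.82,0.07,0], 3 [0.00,0.79,0.21,0], 4 [0.00,0.74,0.35,0], 5 [0.00,0.67,0.47,0], 6 [0.00,0.58,0.58,0], 7 [0.00,0.47,0.67,0], 8 [0.00,0.35,0.74,0], 9 [0.01,0.21,0.79,0], 10 [0.01,0.07,0.82,0],
```

```bash

python3 -m handwheel '[[[0,0.8,0.05,0],[0,0.82,0.07,0],[0,0.79,0.21,0],[0,0.74,0.35,0],[0,0.67,0.47,0],[0,0,0,0]]]' && python3 chk.py; python3 -m handwheel '[[[0,0.58,0.58,0],[0,0.47,0.67,0],[0,0.35,0.74,0],[0,0.21,0.79,0],[0,0,0,0],[0,0,0,0],[0,0,0,0]]]' && python3 chk.py; python3 - <<'E'
from h import *
circ((567,316.2),-10,3)
cap('wrist','w20');cap('top','t20')
W=world(load('t20'));print(rect(W,(567,316),90,130,165))
E
```

```text
time: 32.92
tool_pos: [600.9, 285.3, 137.2]
tcp_rot: [-0.397, 1.57, 2.723]
contact_force: [-2.7, -0.2, 4.7]
grip_width: 20.1
phase -42.4 tang -2.0 rad -1.8 r 45.9
time: 33.5
tool_pos: [573.7, 269.3, 137.1]
tcp_rot: [1.249, 1.569, -1.914]
contact_force: [-0.3, -5.1, 7.7]
grip_width: 20.5
phase -81.8 tang -1.0 rad 5.0 r 47.4
t33.50 tcp [573.7 269.3 137.1] jawdir -91.21 F [-0.3 -5.1  7.7] g 20.5 q [ 0.32  0.62  1.33 -0.    1.2   1.91]
phase -81.8 r 47.4
1 [0.02,0.02,0.82,0], 2 [0.00,-0.08,0.82,0], 3 [0.00,-0.22,0.79,0], 
None
```

View pics/w20.png

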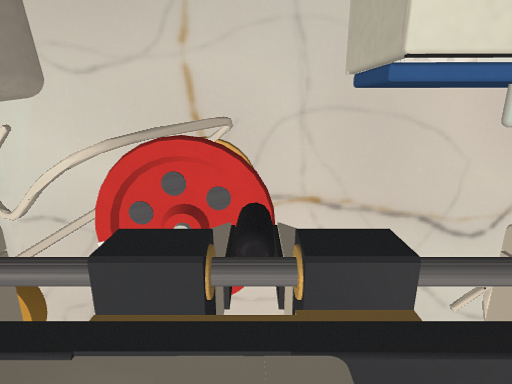

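```bash

python3 -m handwheel '[[[0,0,0,0],[0,0,0,0],[0,0,0,0],[0,0,0,0]]]' 0.5; python3 -m handwheel '[[[-2,0,0,0],[-3,0,0,0],[-3.5,0,0,0],[0,0,0,0],[0,0,0,0]]]'; python3 -m handwheel '[[[0,2,-0.6,0],[0,3.5,-1.2,0],[0,3.5,-1.2,0],[0,3.5,-1.2,0],[0,3.5,-1.2,0],[0,3.5,-1.2,0],[0,3.5,-1.2,0],[0,3.5,-1.2,0]]]' 0; python3 -m handwheel '[[[0,1.5,0,0],[0,0,0,0],[0,0,0,0]]]'; python3 - <<'E'
from h import *
go(694,-50,215,-91.2)
cap('wrist','w21');cap('top','t21')
W=world(load('t21'));print(rect(W,(567,316),90,130,165))
W=world(load('w21'));print('tab',rect(W,(694,-5),40,146,165),'base',rect(W,(694,15),80,122,135))
print(bot.spot_point('wrist','slide_tab'))
E
```

```text
time: 33.93
tool_pos: [573.5, 270.0, 136.1]
tcp_rot: [0.176, 1.569, -2.986]
contact_force: [-0.1, 0.9, -0.3]
grip_width: 41.9
time: 34.35
tool_pos: [574.8, 270.3, 223.9]
tcp_rot: [-2.781, 1.566, 0.34]
contact_force: [0.2, 0.1, -1.0]
grip_width: 46.1
time: 35.02
tool_pos: [657.8, 1.3, 219.8]
tcp_rot: [-0.109, 1.567, 3.012]
contact_force: [0.6, 0.1, 0.2]
grip_width: 1.0
time: 35.27
tool_pos: [657.2, -12.4, 220.2]
tcp_rot: [-0.306, 1.568, 2.812]
contact_force: [0.1, -0.3, -0.7]
grip_width: 0.2
t35.27 tcp [657.2 -12.4 220.2] jawdir -91.31 F [ 0.1 -0.3 -0.7] g 0.2 q [-0.14  0.6   1.12  0.    1.42  1.46]
d tool cm [ 0.5   3.68 -3.76]
turn rad -0.002
[573.8 269.1  18.1  16.6 -65.4  31.  153.6]
tab [697.2  -7.9  18.1  14.    3.9 493.  155.2] base [ 695.4   17.   109.9   44.3  -86.3 7001.   127.2]
[{'point': [246.2, 155.4], 'conf': 0.55}]
```

View pics/w21.png

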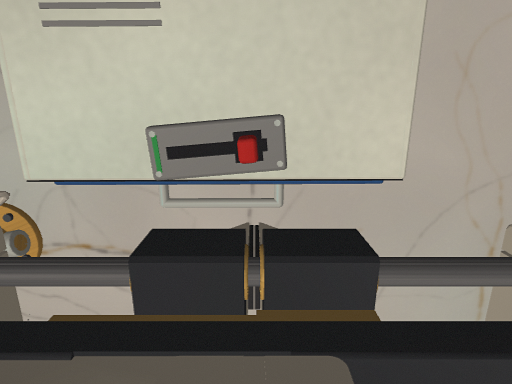

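View pics/t21.png

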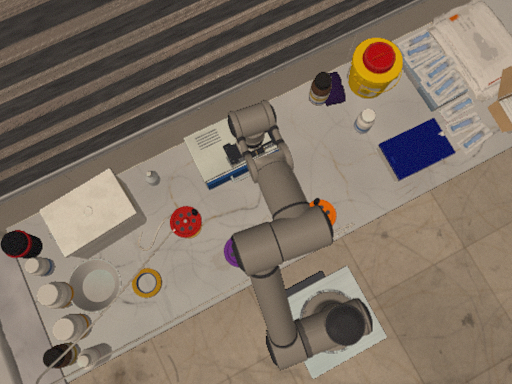

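```bash

python3 -m handwheel '[[[0,2.1,-1.9,-0.043],[0,2.1,-1.9,-0.043],[1,0,0,0],[2.5,0,0,0],[2.5,0,0,0],[1.4,0,0,0],[0.7,0,0,0],[0,0,0,0]]]' 0; python3 -m handwheel '[[[0,0,0,0],[0,0,0,0]]]'; python3 - <<'E'
from h import *
go(696,-55,138,-86.3)
cap('wrist','w22')
E
```

```text
time: 36.08
tool_pos: [694.8, -52.4, 138.7]
tcp_rot: [-0.288, 1.567, 2.92]
contact_force: [-0.3, 0.2, 0.8]
grip_width: 0.3
time: 36.25
tool_pos: [696.7, -53.6, 142.5]
tcp_rot: [2.887, 1.568, -0.189]
contact_force: [-0.0, -0.9, 0.1]
grip_width: 0.6
t36.25 tcp [696.7 -53.6 142.5] jawdir -86.25 F [-0.  -0.9  0.1] g 0.6 q [-0.19  0.73  1.09 -0.    1.32  1.32]
d tool cm [0.45 0.13 0.08]
turn rad 0.001
```

View pics/w22.png

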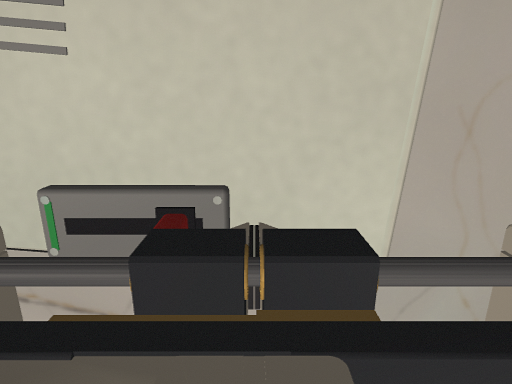

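```bash

python3 -m handwheel '[[[0.4,-1,0,0],[0,-1,0,0],[0,0,0,0]]]' ; python3 -m handwheel '[[[0,-1,0,0],[0,-1,0,0],[0,0,0,0]]]'; python3 -m handwheel '[[[0,-1,0,0],[0,-1,0,0],[0,0,0,0]]]'
```

```text
time: 36.55
tool_pos: [694.5, -31.9, 137.0]
tcp_rot: [-1.882, 1.571, 1.326]
contact_force: [-0.3, -2.6, -1.2]
grip_width: -0.0
time: 36.8
tool_pos: [693.2, -12.3, 136.9]
tcp_rot: [2.164, 1.571, -0.911]
contact_force: [0.0, -3.6, 0.1]
grip_width: 0.3
time: 37.05
tool_pos: [692.0, 7.0, 136.9]
tcp_rot: [1.836, 1.57, -1.239]
contact_force: [-0.2, -5.3, 0.4]
grip_width: 0.4
```

```bash

python3 -m handwheel '[[[0,-0.7,0,0],[0,0,0,0]]]' ; python3 -m handwheel '[[[0,-0.3,0,0],[0,0,0,0]]]';  python3 -m handwheel '[[[0,-0.3,0,0],[0,0,0,0]]]'
```

```text
time: 37.22
tool_pos: [691.6, 12.9, 137.0]
tcp_rot: [1.762, 1.57, -1.314]
contact_force: [-0.5, -6.0, 0.2]
grip_width: 0.2
time: 37.38
tool_pos: [691.5, 15.1, 136.9]
tcp_rot: [1.608, 1.57, -1.468]
contact_force: [-0.1, -5.3, 0.6]
grip_width: 0.2
time: 37.55
tool_pos: [691.3, 17.0, 137.0]
tcp_rot: [1.572, 1.568, -1.506]
contact_force: [0.2, -7.2, 0.5]
grip_width: 0.5
```

```bash

python3 -m handwheel '[[[0,-0.2,0,0],[0,0,0,0]]]' ; python3 -m handwheel '[[[0,-0.3,0,0],[0,0,0,0],[0,0,0,0]]]'; python3 - <<'E'
from h import *
st();cap('wrist','w23')
E
```

```text
time: 37.72
tool_pos: [691.3, 17.2, 137.1]
tcp_rot: [1.601, 1.566, -1.477]
contact_force: [0.1, -13.0, -0.3]
grip_width: 0.4
time: 37.97
tool_pos: [691.3, 17.4, 137.1]
tcp_rot: [1.588, 1.563, -1.492]
contact_force: [-0.3, -19.7, 0.6]
grip_width: 0.3
t37.97 tcp [691.3  17.4 137.1] jawdir -86.45 F [ -0.3 -19.7   0.6] g 0.3 q [-0.08  0.72  1.12 -0.01  1.29  1.43]
```

View pics/w23.png

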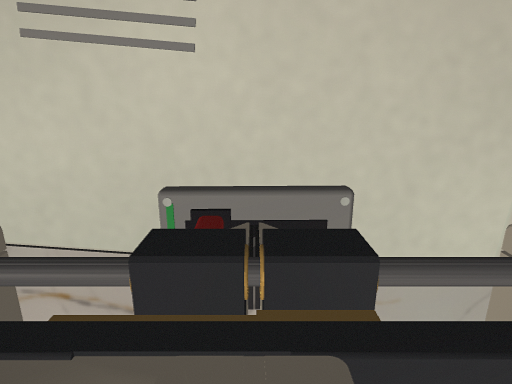

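Tab is at its end stop (red at (210,222) beside the green line at (170,217); force up to 20 N). Retract, lift clear and check everything.

```bash

python3 -m handwheel '[[[0,1.5,0,0],[0,3.5,0,0],[0,3.5,0,0],[-1,0,0,0],[-3,0,0,0],[-3.5,0,0,0],[0,0,0,0],[0,0,0,0]]]' ; python3 -m handwheel '[[[0,0,2,0],[0,0,3.5,0],[0,0,3.5,0],[0,0,3.5,0],[0,0,0,0],[0,0,0,0]]]'; python3 - <<'E'
from h import *
st();cap('wrist','w24');cap('top','t24');cap('scene','s24')
W=world(load('w24'));print('tab',rect(W,(694,10),80,146,165),'base',rect(W,(694,15),80,122,135),'front',rect(W,(660,25),180,72,95))
W=world(load('t24'));print('tab',rect(W,(694,10),80,146,165),'knob',rect(W,(567,316),90,130,165),'tape',rect(W,(442,554),80,12,40),'jar',rect(W,(601,-480),60,30,150))
E
```

```text
time: 38.68
tool_pos: [697.6, -60.7, 214.9]
tcp_rot: [3.095, 1.565, 0.018]
contact_force: [-1.7, 0.5, -0.9]
grip_width: 0.4
time: 39.18
tool_pos: [569.6, -68.5, 211.1]
tcp_rot: [-0.575, 1.568, 2.631]
contact_force: [0.2, -0.5, 0.1]
grip_width: 0.5
t39.18 tcp [569.6 -68.5 211.1] jawdir -86.31 F [ 0.2 -0.5  0.1] g 0.5 q [-0.25  0.45  1.41  0.    1.29  1.25]
tab [693.7  -8.4  14.4  12.1 -83.9 526.  154.9] base [ 689.    16.3  109.7   31.5  -86.3 7290.   127.3] front [ 660.7    8.6  296.4   13.8   89.1 5126.    81.8]
tab [694.5  -6.6  16.7  12.6   4.6  19.  158.6] knob [574.6 268.9  18.9  17.2 -43.4  29.  156.4] tape [438.4 549.4 108.  103.7 -68.1 407.   22.6] jar [ 610.2 -489.2   66.8   61.3   -4.1  341.   107.3]
```

View pics/w24.png

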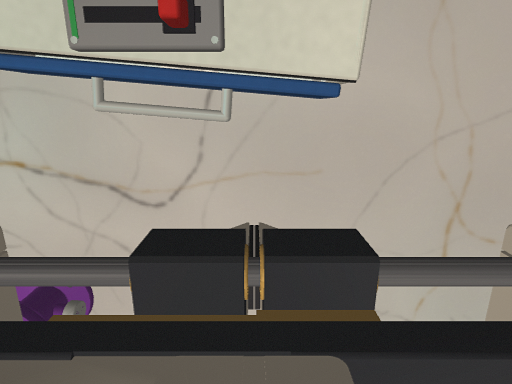

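View pics/s24.png

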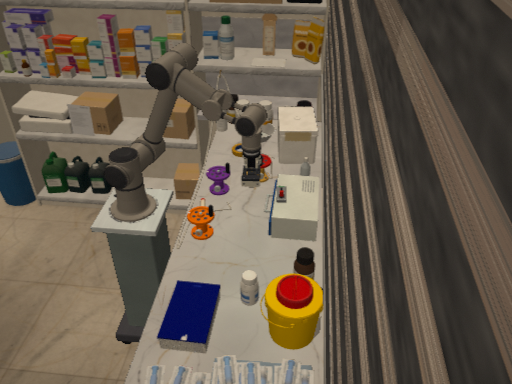

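```bash
python3 -c "
from h import *
print(bot.close_job()); st()"
```

```text
the job is handed in; nothing more can be done
None
the job is handed in; nothing more can be done
```

The whole job is done and handed in at about 39 s on the robot's clock; no verdict came back, so what follows rests on my own checks.

- **Packs and drawer:** There were three loose packs. All are in the drawer, and I pushed it shut until it hit a hard stop, at about 40 N along the push on the fingertips (49 N in total, counting an upward part). The blue front sits flush with the cabinet to within about 2 mm. The middle pack got nudged aside while I placed the third, but was still inside. I did not see the packs again once the drawer closed.
- **Valve:** I cranked the red handwheel on the brass valve anticlockwise about 2.2 turns to its stop. The stop came as a clear jump, about 44 N at the handle, which is harder than needed. I then backed it off about 1.6 rad and let go. In the last picture the handle was still where I left it.
- **Purge tab:** I pushed it to its end at the green line, where the force rose to about 20 N. It then sprang back, within about 2 mm of its starting position in the last picture.
- **Bystanders and arm:** The tape roll and jar read within about 3 mm of where they started. The arm ended raised and clear of everything, with no contact force.

The wrist and top cameras disagreed by about 3 mm in x, which is well inside every tolerance.

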